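Glaze the machine lamps and book the job off

TASK

Two machine-lamp heads stand clamped on the bench and one or two glasses have come for them: drop each glass from the cork mat into the cell of a head of its own (either one), set a retaining ring over it and screw the ring down clockwise until it is snug on the glass. When every glass is fitted, take the code reader out of its charging dock, aim it at the middle of the bar code on the job ticket with its window 6 to 20 cm away, hold it still there for a good second, and then stand it back in the dock. If a ring is left over, put it into the spares tray. Leave the try square, the screwdriver and the tape measure where they are.

Things in the scene. Friction and masses are not known exactly. Their poses are not given: they have to be found in the camera images.
- head_a_rim (a point): Lamp head A, nearer the robot. Finned aluminium lamp head fixed face up in a wooden clamp block (100 x 86 mm, 45 mm high). Point: centre of its top rim, 110 mm above the bench; z up, x towards the short black cable. Cell: bore 51 mm wide, rubber seal 8 mm below the rim: a seated glass stands 4 mm proud, and the seal gives 2 mm under the ring.
- head_b_rim (a point): Lamp head B, farther off, exactly like A. Point and axes as for A. Both have outside the neck a right-hand three-start thread, 61 mm wide, 24 mm lead per turn; the starts lie at the rim, at 0, 120 and 240 degrees counter-clockwise from the head's x, and run down clockwise seen from above.
- lens_1_mid (a point): Loose clear glass lens, 48 mm across, 12 mm thick at its flat rim (the middle bulges 4 mm higher), 0.055 kg, lying flat side down on the cork mat. Point: its centre, 6 mm above its underside; z up. Either lens fits either head.
- lens_2_mid (a point): Second lens, exactly like lens_1. One of the two lenses may be absent. Point as for lens_1.
- ring_1_mid (a point): Loose dark steel retaining ring, knurled cap ring 68 mm across, 22 mm high, 0.1 kg, right way up on the cork mat. Wall 3 mm; at the top an inward lip 4 mm thick with a 38 mm opening. Inside, 4 mm above its lower edge, three thread lugs 8 mm long at 0, 120 and 240 degrees from its own x. Bore 62 mm. Point: centre, 11 mm above the lower edge; z up. Either ring fits either head.
- ring_2_mid (a point): Second ring, like ring_1. Set on a neck at any angle a ring rests on the thread; turned clockwise it goes down 0.067 mm per degree. With its lugs 10 degrees counter-clockwise of the starts it meets the glass after some 95 degrees, else up to 120 more; snug is 15 to 30 more (0.3 to 0.8 N m; centre then 3.5 to 5.5 mm below the rim). If it catches, let go: it drops; then turn on.
- tray_in (a point): spares tray: fixed shallow wooden tray 120 x 120 mm, walls 4 mm thick, top edge 18 mm above the bench, floor 4 mm; empty at the start. Point: centre of its floor; x and y along its sides.
- mat: fixed cork mat 220 x 220 mm, 4 mm thick, on which the lenses and rings lie. Origin: centre of its underside.
- scanner: cordless pistol-shaped code reader, grey, 154 mm tall, 0.26 kg, standing upright on a black foot (76 x 58 mm, 20 mm high) in its dock. Origin: centre of the underside of the foot. x points the way the reader looks, z up. It reads by itself, no trigger.
- scanner_grip (a point): where to take the reader: in its head, 132 mm above the underside of the foot, over the foot's centre. The head is a rounded block 42 mm wide (y), 44 mm high (from 110 mm above the foot's underside) and 110 mm long (43 mm behind this point to 67 mm ahead); take it across its width.
- scanner_nose (a point): middle of the reader's window, 70 mm ahead (+x) of scanner_grip at the same height; it looks along +x.
- scanner_foot (a point): centre of the underside of the reader's foot.
- dock_floor (a point): charging dock, a fixed grey tray 110 x 84 mm with walls 6 mm high round a flat recess 90 x 72 mm, in which the reader's foot stands. Point: centre of the recess floor, 10 mm above the bench. x along its long side; the reader looks along +x.
- ticket: job ticket: white paper on a wooden backboard 156 mm wide that leans back 30 degrees on a fixed steel-footed stand; in its upper part a black bar code 80 mm wide and 44 mm tall. Origin: centre of the bar code, 150 mm above the bench; z out of the paper, 30 degrees above level, x up the sheet. A level reader facing it squarely as seen from above reads it.
- square: bystander: joiner's try square lying flat beyond the heads: dark wooden stock 130 x 30 x 18 mm with a steel blade 180 mm long at right angles. Origin: underside of the stock's centre.
- driver: bystander: screwdriver lying on the bench beyond the mat. Origin: about its middle, at the bench.
- tape: bystander: black tape measure 75 x 64 mm, 40 mm high, lying beyond the heads. Origin: centre of its underside.
Not all that is in view belongs to the job. What is shaped like the part that bears head_b_rim but orange, pink or turquoise is not meant.

How it is judged:
By the outcome, as a careful person would: the job done as asked, in the order asked, and still so for the second after the job is handed in, with the robot touching nothing.
Of lens_1, lens_2 only 1 to 2 are there at a start; the rules pass over those that are not, and their reading is None.
At some moment in a run one of lens_1, lens_2, ring_1, ring_2 may be knocked a few centimetres aside while the robot is not near it.
It also fails if it takes over 210 s, if anything falls off the work surface, if the arm or the gripper's body presses on something with over 40 N, if the wrist force passes 120 N, or if a joint passes its speed limit or range.

ROBOT

A 6-joint arm with a two-finger parallel gripper is mounted at the origin on the work surface. World frame = base frame: x ahead of the robot, y to its left, z up, the work surface at z = 0. Lengths are in m, angles in degrees, forces in N, time in s.
With the tool pointing down it reaches from about 0.325 to 0.9 m from the base axis. Payload 6.1 kg.
Tool frame: the origin (TCP) lies midway between the tips of the shut fingers; the grasp point (between the pads) lies 19 mm behind it; z points along the fingers, y is the line along which they close (so a half turn about z gives the same grasp; the last joint's range is limited). The gripper opens to 87 mm and grips with 3 to 60 N. Pads are 19 mm wide; open, the fingers measure 117 mm over their backs; the gripper's body (75 mm by 190 mm) begins 51 mm behind the grasp point.
Start: joints at [-74.318, 12.628, 87.462, -0, 79.91, -7.225], TCP at [0.243, -0.576, 0.223] pointing down, gripper open.
Joint ranges: [-170.65, 170.65], [-52.31, 119.04], [5.05, 147.46], [-71.25, 251.25], [11.57, 151.72], [-153.62, 153.62]. Speed limits (degrees/s): [147.25, 147.25, 172.46, 180, 180, 180].

INTERFACE

Orientations are given as a 3x3 rotation matrix whose columns are the frame's x, y, z axes.
In Python, from cell import manip gives the robot as it stands. The module is installed in compiled form; this text tells all that it offers.
- The arm moves only by the tool send_rows, never from a script. Its argument "commands" is one flat list of numbers, 7 for each row, row after row: the shift along the tool's x, y, z as a fraction of full scale, then the turn, a rotation vector about the tool's x, y, z as a fraction of full scale, then the opening, from -1 (shut) to 1 (fully open). A call has 1 to 8 rows; each row shifts and turns the commanded pose from where the row before left it, along the tool's axes as they then stand; what a row does not reach is not made up. Full scale, the value 1, is 0.05 m for a shift and 5 degrees for a turn. A row lasts 1/8 s, in which the tool goes at most 62.5 mm and 10.7 degrees, less where a joint would pass 70% of its speed; a pose out of reach is approached as far as the arm can. A call with a number of a shift or a turn outside -1 to 1 is refused whole. A call with a gripper value outside its range is refused whole. The fingers move at their own pace and stop on an object; "newtons" is the grip in N (left out, the last holds). Time passes only in rows, so rows that do not move let the fingers close. It gives the time, the measured TCP pose, the force, the opening and the grip force at its end, in the units of the state.
- manip.read_state(): the state, without advancing time (a new reading comes with each control period).
- manip.camera(name): name is "scene" or "top" or "wrist"; returns a dict with "pixels" (420x560x3 uint8, red, green, blue), "K" (3x3 intrinsics, pixels), "extrinsics" (4x4, takes a point from camera to world coordinates); the wrist camera has in their place "T_tool_cam" (4x4, takes a point from camera to tool coordinates, whose origin is the TCP and whose axes are the flange's). Camera axes: x right, y down, z forward; pixel columns grow to the right and rows downward; lengths in m; the calibration is good to about 2 mm. A picture is of the moment at which its call begins: read the wrist's pose just before it. There is no depth.
- manip.hand_in(): hands the job in; it is judged then, once.
The state is a dict: "clock": time; "joint_positions": joint angles; "qd": joint speeds; "joint_torque": joint torques, N m; "eef_pos": TCP position; "tcp_rot": TCP orientation; "contact_force": force on the tool from outside, world axes, zero at the start; "wrist_torque": the same for the moment, N m; "grip_width": finger opening in m; "gripper_force": force on a finger pad.
Only numpy, scipy, OpenCV 4.12 (cv2) and the standard library are available. Lean on these libraries where they do the work, as an engineer would, in place of code of your own. Each camera call takes 0.05 s, during which the arm holds its last target. There are 200 camera calls.

## Working session

There is one attempt and no reset: what is moved stays moved. The work goes in short steps, Python scripts to look and compute and a tool call to move; the robot and the scene stay as the last step left them, time stands still between calls to the robot, and variables do not carry over. Pictures are saved under pics/ and viewed, at most 14 in all, crops included, and the job is handed in when it is done.

Besides the shell and the picture viewer there is one more tool, called after "Request:" by a JSON object that holds its "api" and its "payload", one argument or row to a line. send_rows: Moves the arm, as the interface text tells. Its arguments: {"type":"object","properties":{"commands":{"type":"array","items":{"type":"number","minimum":-1,"maximum":1}},"newtons":{"type":"number"}},"required":["commands"]}

```bash
mkdir -p pics; cat > h.py <<'E'
import numpy as np, cv2
from cell import manip
def snap(name,fn):
    s=manip.read_state(); c=manip.camera(name)
    K=np.array(c["K"]); 
    if name=="wrist":
        T=np.eye(4); T[:3,:3]=s["tcp_rot"]; T[:3,3]=s["eef_pos"]; E=T@np.array(c["T_tool_cam"])
    else: E=np.array(c["extrinsics"])
    np.savez(f"pics/{fn}.npz",K=K,E=E,px=c["pixels"])
    cv2.imwrite(f"pics/{fn}.png",c["pixels"][:,:,::-1]); return K,E
def ray(fn,u,v):
    d=np.load(f"pics/{fn}.npz"); r=d["E"][:3,:3]@np.linalg.inv(d["K"])@[u,v,1]
    return d["E"][:3,3],r/np.linalg.norm(r)
def atz(fn,u,v,z):
    o,r=ray(fn,u,v); return o+r*(z-o[2])/r[2]
def tri(*obs):
    A=np.zeros((3,3));b=np.zeros(3);L=[ray(*o) for o in obs]
    for o,r in L:
        P=np.eye(3)-np.outer(r,r);A+=P;b+=P@o
    p=np.linalg.solve(A,b); return p,[round(1000*np.linalg.norm((np.eye(3)-np.outer(r,r))@(p-o)),1) for o,r in L]
def proj(fn,p):
    d=np.load(f"pics/{fn}.npz");E=np.linalg.inv(d["E"]);q=d["K"]@(E[:3,:3]@p+E[:3,3]);return q[:2]/q[2]
def crop(fn,out,u,v,w,h,k):
    im=cv2.imread(f"pics/{fn}.png")[max(v,0):v+h,max(u,0):u+w];cv2.imwrite(f"pics/{out}.png",cv2.resize(im,None,fx=k,fy=k,interpolation=cv2.INTER_CUBIC))
E
python3 - <<'E'
from h import *
np.set_printoptions(precision=4,suppress=True)
for n in("top","scene","wrist"):
    K,E=snap(n,n+"0"); print(n,K[0,0],E)
s=manip.read_state();print(s)
a=cv2.imread("pics/top0.png");b=cv2.imread("pics/scene0.png")
E
```

```text
top 453.38387231596346 [[ 0.009  -0.996   0.0883  0.4059]
 [-0.9999 -0.0095 -0.0052 -0.0512]
 [ 0.006  -0.0883 -0.9961  1.4409]
 [ 0.      0.      0.      1.    ]]
scene 493.5096397880595 [[-0.677   0.5246 -0.5161  1.2023]
 [ 0.7359  0.4928 -0.4644  0.6129]
 [ 0.0107 -0.6942 -0.7197  1.1042]
 [ 0.      0.      0.      1.    ]]
wrist 306.8516343004072 [[ 0.3889 -0.8876 -0.2468  0.3105]
 [-0.9213 -0.3754 -0.1014 -0.5474]
 [-0.0027  0.2668 -0.9637  0.3844]
 [ 0.      0.      0.      1.    ]]
{'clock': 0.15, 'joint_positions': array([-74.3169,  12.6669,  87.5099,  -0.0004,  79.9102,  -7.2243]), 'qd': array([-0.0076, -0.1741, -0.1715,  0.0355, -0.0194, -0.0181]), 'joint_torque': array([  0.0007, -49.5188, -38.7884,   0.0699,   0.053 ,  -0.0001]), 'eef_pos': array([ 0.2431, -0.5752,  0.2217]), 'tcp_rot': array([[ 0.9211,  0.3892, -0.0004],
       [ 0.3892, -0.9211,  0.0015],
       [ 0.0002, -0.0015, -1.    ]]), 'contact_force': array([ 0.948 , -0.3284, -0.3683]), 'wrist_torque': array([-0.0051, -0.0051, -0.0218]), 'gripper_force': 0.0, 'grip_width': 0.087226536803713}
```

View pics/top0.png

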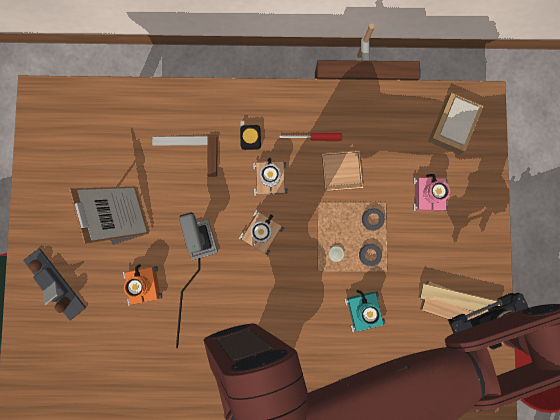

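View pics/scene0.png

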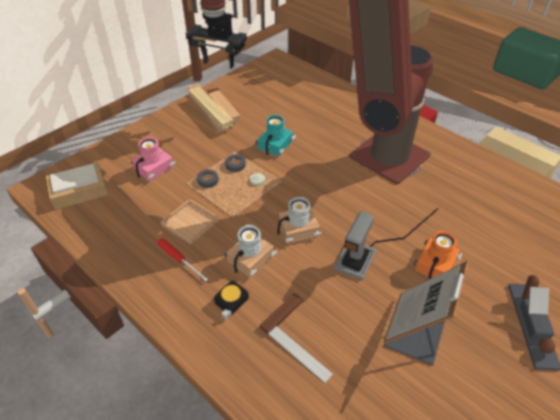

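Top view: heads A (262,232) and B (269,174), natural metal on wood blocks. The decoys are orange (136,287), pink (435,192) and turquoise (366,312). Mat at (352,237) with rings at (373,218) and (370,254) and apparently a single lens at (337,254). Tray (343,170), reader (197,235), ticket (105,213). Next, a close crop to check these choices.

```bash
python3 - <<'E'
from h import *
crop("top0","c1",235,145,160,135,5)
crop("scene0","c2",185,145,200,150,4)
E
```

```text
(no output)
```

View pics/c1.png

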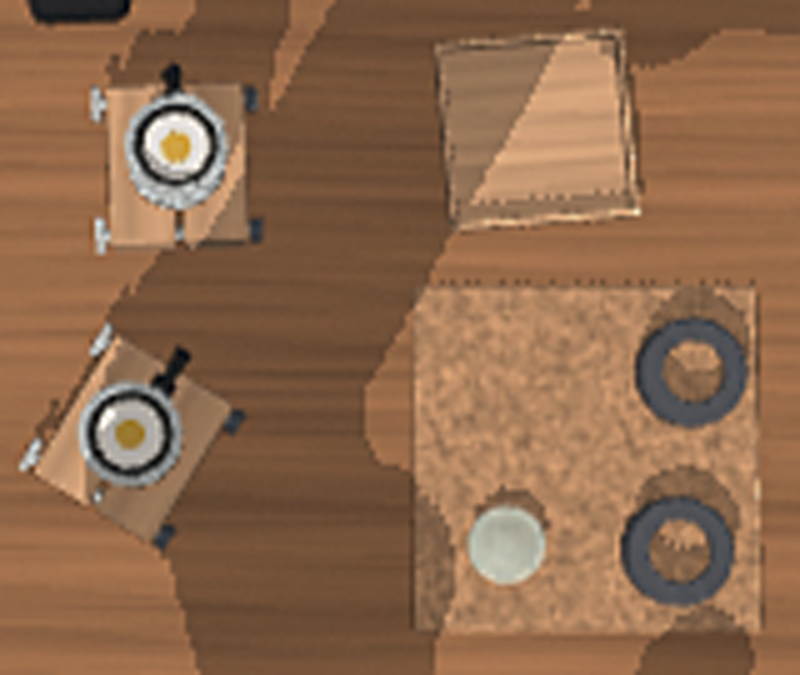

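View pics/c2.png

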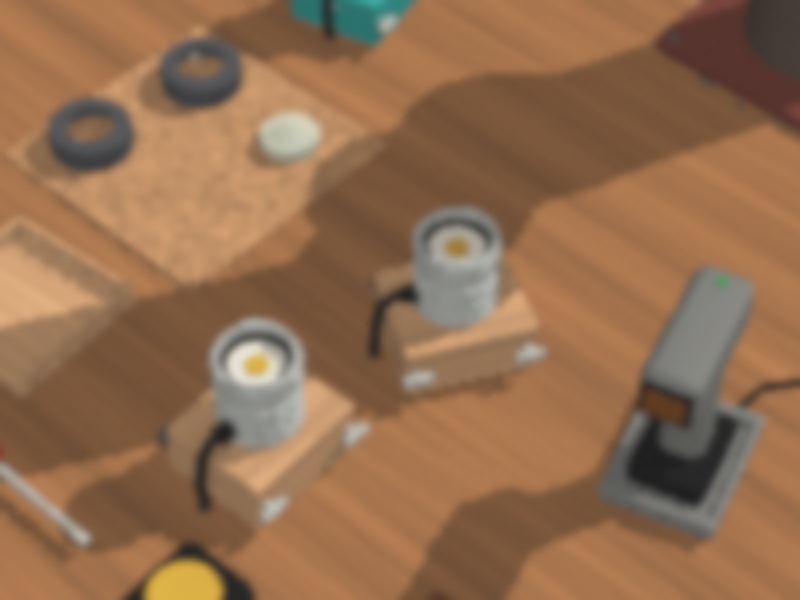

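One lens only, at top (336.4,254.0), with rings at (373,219.4) and (370.6,255). Rim A is at top (261.2,231.6) and scene (299,203); B is at top (270,173.6) and scene (249.5,232). The spare ring goes in the tray.

```bash
python3 - <<'E'
from h import *
np.set_printoptions(precision=4,suppress=True)
T="top0";S="scene0"
def c1(u,v):return (T,235+(u+.5)/5-.5,145+(v+.5)/5-.5)
def c2(u,v):return (S,185+(u+.5)/4-.5,145+(v+.5)/4-.5)
for n,a,b in[("A",(131,433),(456,231)),("B",(175,143),(258,347)),("lens",(507,545),(289,132)),("ringlow",(678,550),(201,63)),("ringup",(690,372),(90,127)),("scan top rear",None,None)]:
    if a: print(n,tri(c1(*a),c2(*b)), "atz", atz(*c1(*a),{"A":.11,"B":.11,"lens":.016}.get(n,.026)))
print("tray",atz(*c1(540,128),.018), "corners",[atz(*c1(*p),.018)[:2] for p in((437,45),(620,32),(638,212),(455,228))])
print("scanner top ends",tri((T,185,213),(S,185+722/4,145+272/4)))
E
```

```text
A (array([ 0.4654, -0.0077,  0.1162]), [np.float64(1.4), np.float64(1.4)]) atz [ 0.4648 -0.0064  0.11  ]
B (array([ 0.6363, -0.031 ,  0.1181]), [np.float64(0.8), np.float64(0.8)]) atz [ 0.6372 -0.0303  0.11  ]
lens (array([ 0.4022, -0.2404,  0.0194]), [np.float64(1.8), np.float64(1.8)]) atz [ 0.401  -0.2395  0.016 ]
ringlow (array([ 0.4   , -0.3453,  0.0288]), [np.float64(1.7), np.float64(1.7)]) atz [ 0.3989 -0.3446  0.026 ]
ringup (array([ 0.5117, -0.355 ,  0.0256]), [np.float64(2.4), np.float64(2.4)]) atz [ 0.51   -0.3531  0.026 ]
tray [ 0.6652 -0.2608  0.018 ] corners [array([ 0.7181, -0.1953]), array([ 0.7277, -0.3122]), array([ 0.6119, -0.3228]), array([ 0.6006, -0.2067])]
scanner top ends (array([0.4952, 0.2025, 0.2506]), [np.float64(16.4), np.float64(16.4)])
```

Request:
{"api": "send_rows", "payload": {
  "commands": [0,0,0,0,0,0.915,1,0,0,0,0,0,0.915,1,0,0,0,0,0,0.915,1,0,0,0,0,0,0.915,1,0,0,0,0,0,0.915,1,0.5,-1,0,0,0,0,1,0.5,-1,0,0,0,0,1,0.5,-1,0,0,0,0,1],
  "newtons": 20
}}

```text
clock: 1.15
eef_pos: [0.3186, -0.424, 0.2221]
tcp_rot: [[1.0, -0.0, -0.0], [-0.0, -1.0, 0.001], [-0.0, -0.001, -1.0]]
contact_force: [1.4, -0.2, -0.0]
grip_width: 0.0869
gripper_force: 0.0
```

Request:
{"api": "send_rows", "payload": {
  "commands": [0.5,-1,0.15,0,0,0,1,0.5,-1,0.15,0,0,0,1,0.5,-1,0.15,0,0,0,0.5,0,0,0,0,0,0,0.5,0,0,0,0,0,0,0.5]
}}

```text
clock: 1.78
eef_pos: [0.3931, -0.2758, 0.2001]
tcp_rot: [[1.0, 0.002, -0.0], [0.002, -1.0, -0.001], [-0.0, 0.001, -1.0]]
contact_force: [0.0, -0.2, 0.2]
grip_width: 0.0681
gripper_force: 0.0
```

```bash
python3 - <<'E'
from h import *
snap("wrist","w1"); s=manip.read_state(); print(s["clock"],s["eef_pos"],s["tcp_rot"],s["joint_positions"])
print(proj("w1",np.array([.401,-.2395,.01])))
E
```

```text
1.825 [ 0.39291643 -0.2764537   0.20024209] [[ 9.99999987e-01  1.62384781e-04  1.84108616e-05]
 [ 1.62397475e-04 -9.99999748e-01 -6.91546026e-04]
 [ 1.82985604e-05  6.91549007e-04 -9.99999761e-01]] [-4.45262835e+01 -6.57251052e+00  1.09883295e+02 -2.82711694e-02
  7.66606799e+01  4.54709279e+01]
[245.79690516 185.36593694]
```

View pics/w1.png

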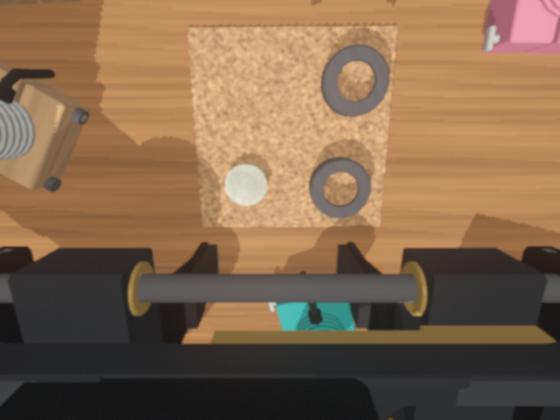

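Wrist view: lens at (246,185), just where the projection puts it (245.8,185.4). Rings at (355,80) and (340,187), turquoise decoy below at (315,310). Moving closer for the second measurement.

Request:
{"api": "send_rows", "payload": {
  "commands": [-0.15,-0.24,0.5,0,0,0,0.5,-0.15,-0.24,0.5,0,0,0,0.5,-0.16,-0.25,0.5,0,0,0,0.5,0,0,0,0,0,0,0.5,0,0,0,0,0,0,0.5]
}}

```text
clock: 2.45
eef_pos: [0.3706, -0.2408, 0.1263]
tcp_rot: [[1.0, -0.001, 0.001], [-0.001, -1.0, -0.002], [0.001, 0.002, -1.0]]
contact_force: [-0.9, -0.9, -0.4]
grip_width: 0.0655
gripper_force: 0.0
```

```bash
cat >> h.py <<'E'
def blob(fn,u,v,r,f):
    "ellipse centre of the largest region where f(rgb float) holds near u,v"
    p=np.load(f"pics/{fn}.npz")["px"].astype(float); m=f(p).astype(np.uint8)
    k=np.zeros_like(m);cv2.circle(k,(int(u),int(v)),r,1,-1);m&=k
    m=cv2.morphologyEx(m,cv2.MORPH_OPEN,np.ones((3,3),np.uint8))
    cs,_=cv2.findContours(m,cv2.RETR_EXTERNAL,cv2.CHAIN_APPROX_NONE);c=max(cs,key=cv2.contourArea)
    return cv2.fitEllipse(cv2.convexHull(c))
lensf=lambda p:(p[...,0]-p[...,2]<25)&(p[...,1]>110)
ringf=lambda p:(p.max(2)<105)&(p[...,0]-p[...,2]<20)
E
python3 - <<'E'
from h import *
np.set_printoptions(precision=4,suppress=True)
snap("wrist","w2"); s=manip.read_state(); print(s["clock"],s["eef_pos"])
e1=blob("w1",246,185,32,lensf);e2=blob("w2",*proj("w2",np.array([.401,-.2395,.01])),55,lensf);print(e1,e2)
print(tri(("w1",*e1[0]),("w2",*e2[0])),atz("w1",*e1[0],.012),atz("w2",*e2[0],.012))
for q in ((355,80),(340,187)):
    e=blob("w1",*q,42,ringf); print(e,atz("w1",*e[0],.018))
E
```

```text
2.5 [ 0.3709 -0.2409  0.1266]
((245.92491149902344, 183.6602325439453), (37.7957649230957, 38.30215072631836), 82.729248046875) ((275.8435363769531, 173.43211364746094), (49.261512756347656, 50.2576904296875), 87.48664093017578)
(array([ 0.4038, -0.2401,  0.0138]), [np.float64(0.1), np.float64(0.1)]) [ 0.4034 -0.2399  0.012 ] [ 0.4037 -0.24    0.012 ]Traceback (most recent call last):
  File "<stdin>", line 7, in <module>
  File "h.py", line 30, in blob
    cs,_=cv2.findContours(m,cv2.RETR_EXTERNAL,cv2.CHAIN_APPROX_NONE);c=max(cs,key=cv2.contourArea)
                                                                       ~~~^^^^^^^^^^^^^^^^^^^^^^^^
ValueError: max() iterable argument is empty
```

View pics/w2.png

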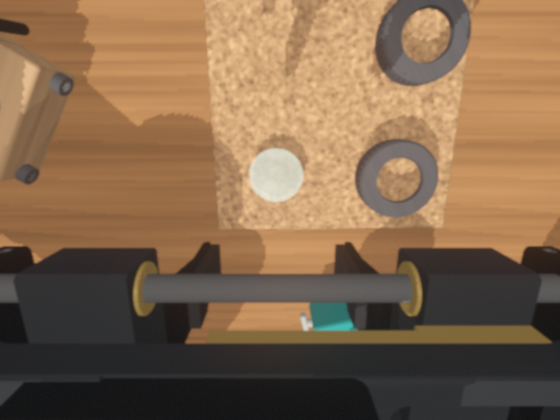

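Request:
{"api": "send_rows", "payload": {
  "commands": [0.207,0,0.6,0,0,0,0.5,0.207,0,0.6,0,0,0,0.5,0.207,0,0.6,0,0,0,0.5,0,0,0.3,0,0,0,0.5,0,0,0.23,0,0,0,0.5,0,0,0,0,0,0,0.5,0,0,0,0,0,0,-1,0,0,0,0,0,0,-1],
  "newtons": 15
}}

```text
clock: 3.5
eef_pos: [0.4017, -0.2397, 0.0095]
tcp_rot: [[1.0, 0.0, 0.001], [0.0, -1.0, -0.001], [0.001, 0.001, -1.0]]
contact_force: [-0.1, 0.2, -0.9]
grip_width: 0.0522
gripper_force: 0.0
```

Request:
{"api": "send_rows", "payload": {
  "commands": [0,0,0,0,0,0,-1,0,0,0,0,0,0,-1,0,0,0,0,0,0,-1]
}}

```text
clock: 3.88
eef_pos: [0.4016, -0.2396, 0.0093]
tcp_rot: [[1.0, 0.001, 0.001], [0.001, -1.0, -0.001], [0.001, 0.001, -1.0]]
contact_force: [-1.3, 0.6, 6.3]
grip_width: 0.047
gripper_force: 15.0
```

Request:
{"api": "send_rows", "payload": {
  "commands": [0,0,-0.5,0,0,0,-1,0,0,-1,0,0,0,-1,0,0,-1,0,0,0,-1,0.1,-0.77,-0.7,0,0,0,-1,0.1,-0.95,-0.4,0,0,0,-1,0.1,-0.95,0,0,0,0,-1,0.1,-0.95,0,0,0,0,-1,0.08,-0.95,0,0,0,0,-1]
}}

```text
clock: 4.88
eef_pos: [0.4248, -0.009, 0.1884]
tcp_rot: [[1.0, 0.0, 0.0], [0.0, -1.0, 0.0], [0.0, -0.0, -1.0]]
contact_force: [0.2, -0.3, -0.8]
grip_width: 0.0469
gripper_force: 15.0
```

Request:
{"api": "send_rows", "payload": {
  "commands": [0,0,0,0,0,0,-1,0,0,0,0,0,0,-1,0,0,0,0,0,0,-1]
}}

```text
clock: 5.25
eef_pos: [0.4249, -0.0116, 0.1884]
tcp_rot: [[1.0, -0.001, -0.0], [-0.001, -1.0, -0.0], [-0.0, 0.0, -1.0]]
contact_force: [-0.5, 0.1, -1.2]
grip_width: 0.047
gripper_force: 15.0
```

```bash
python3 - <<'E'
from h import *
snap("wrist","w3"); s=manip.read_state(); print(s["clock"],s["eef_pos"],s["grip_width"])
print(proj("w3",np.array([.4648,-.0064,.11])), proj("w3",s["eef_pos"]))
crop("w3","c3",190,90,200,190,3)
E
```

```text
5.3 [ 0.42494697 -0.01169651  0.18842609] 0.0471496268813899
[270.20517914 171.17311319] [276.92489224 259.27046282]
```

View pics/c3.png

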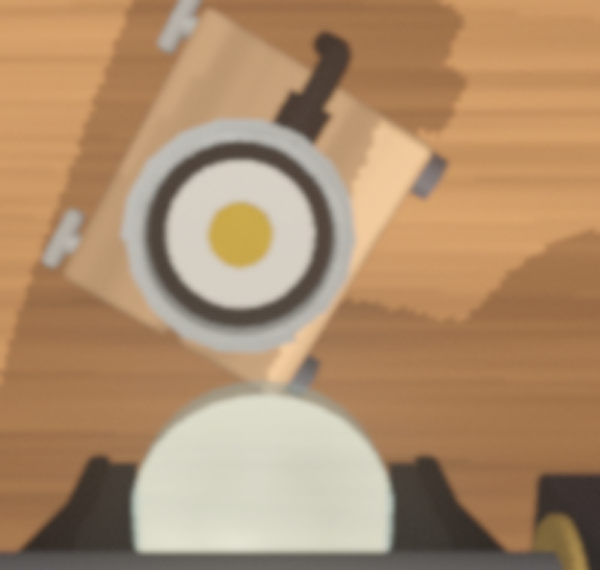

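```bash
python3 - <<'E'
from h import *
p=manip.read_state()["eef_pos"]
print("head",atz("w3",269.2,168.0,.11), "bore/seal", atz("w3",269.4,167.8,.104))
for v,dz in((220.3,.006),(217.3,-.006)):
    q=atz("w3",277.3,v,p[2]+dz);print("lens offset",q[:2]-[.024,0]-p[:2])
E
```

```text
head [ 0.46729068 -0.00563005  0.11      ] bore/seal [ 0.46668474 -0.00563469  0.104     ]
lens offset [ 0.00125147 -0.00024417]
lens offset [-0.00061614 -0.000245  ]
```

Request:
{"api": "send_rows", "payload": {
  "commands": [0.28,-0.041,0.4,0,0,0,-1,0.28,-0.041,0.4,0,0,0,-1,0.28,-0.042,0.4,0,0,0,-1,0,0,0.2,0,0,0,-1,0,0,0,0,0,0,-1,0,0,0,0,0,0,-1,0,0,0,0,0,0,-1]
}}

```text
clock: 6.18
eef_pos: [0.4674, -0.0046, 0.1195]
tcp_rot: [[1.0, 0.0, 0.002], [0.0, -1.0, -0.0], [0.002, 0.0, -1.0]]
contact_force: [0.1, 0.5, -0.2]
grip_width: 0.0469
gripper_force: 15.0
```

Request:
{"api": "send_rows", "payload": {
  "commands": [-0.01,0.018,0,0,0,0,-1,0,0,0.05,0,0,0,-1,0,0,0.05,0,0,0,-1,0,0,0.05,0,0,0,-1,0,0,0,0,0,0,-1,0,0,0,0,0,0,-1]
}}

```text
clock: 6.92
eef_pos: [0.4664, -0.0052, 0.1109]
tcp_rot: [[1.0, 0.001, -0.0], [0.001, -1.0, 0.0], [-0.0, -0.0, -1.0]]
contact_force: [-0.6, -0.3, -0.8]
grip_width: 0.0472
gripper_force: 15.0
```

```bash
python3 - <<'E'
from h import *
snap("wrist","w4"); s=manip.read_state(); print(s["clock"],s["eef_pos"],s["contact_force"],s["wrist_torque"])
crop("w4","c4",190,150,180,130,4)
E
```

```text
6.975 [ 0.46642724 -0.00525258  0.11098883] [ 0.3388128  -0.5200334  -0.98649455] [ 0.0336076   0.07061498 -0.00803545]
```

View pics/c4.png

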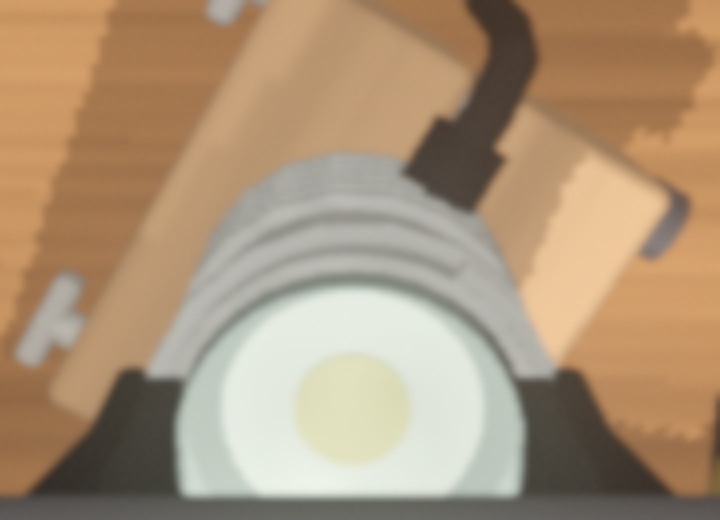

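The lens sits concentric in the bore with no contact force. Releasing, then lifting and looking.

Request:
{"api": "send_rows", "payload": {
  "commands": [0,0,0,0,0,0,0.4,0,0,0,0,0,0,0.4,0,0,0,0,0,0,0.4,0,0,0,0,0,0,0.4,0,0,-0.5,0,0,0,0.6,-0.2,0,-0.7,0,0,0,1,-0.3,0,-0.5,0,0,0,1,-0.3,0,0,0,0,0,1]
}}

```text
clock: 7.98
eef_pos: [0.4277, -0.0056, 0.1987]
tcp_rot: [[1.0, 0.001, 0.005], [0.001, -1.0, -0.001], [0.005, 0.001, -1.0]]
contact_force: [0.1, -0.1, 0.3]
grip_width: 0.0853
gripper_force: 0.0
```

```bash
python3 - <<'E'
from h import *
snap("wrist","w5"); s=manip.read_state(); print(s["clock"],s["eef_pos"],proj("w5",np.array([.467,-.0055,.11])))
crop("w5","c5",190,90,180,150,4)
E
```

```text
8.025 [ 0.42550268 -0.00529366  0.19716068] [276.75553535 170.70939014]
```

View pics/c5.png

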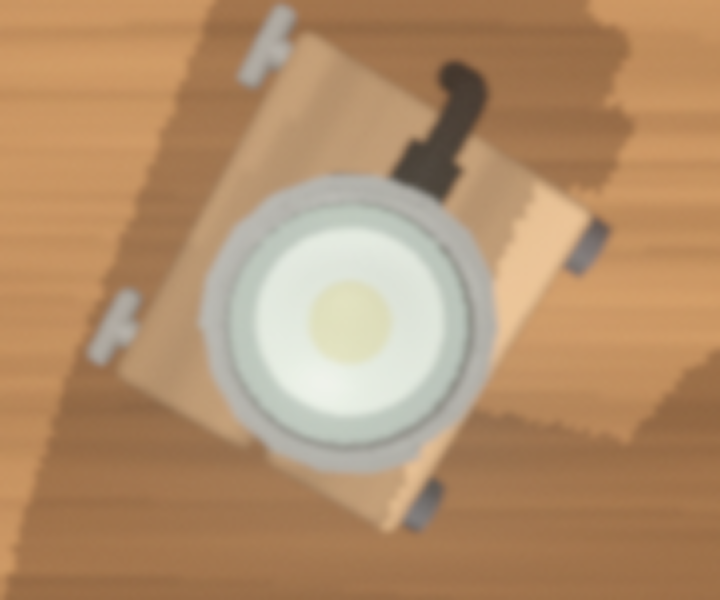

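Glass seated concentric in A; rim centre confirmed at px (276.6,170.2), i.e. world (0.467,-0.0055). Now the nearer ring.

Request:
{"api": "send_rows", "payload": {
  "commands": [-0.171,0.97,0.19,0,0,0,1,-0.171,0.97,0.19,0,0,0,1,-0.171,0.97,0.19,0,0,0,1,-0.171,0.97,0.19,0,0,0,1,-0.171,0.97,0.19,0,0,0,1,-0.171,0.97,0.19,0,0,0,1,-0.171,0.97,0.19,0,0,0,1,0,0,0,0,0,0,1]
}}

```text
clock: 9.02
eef_pos: [0.3657, -0.3472, 0.1284]
tcp_rot: [[1.0, -0.003, -0.001], [-0.003, -1.0, 0.001], [-0.001, -0.001, -1.0]]
contact_force: [0.6, 0.0, 0.5]
grip_width: 0.0869
gripper_force: 0.0
```

```bash
python3 - <<'E'
from h import *
snap("wrist","w6"); s=manip.read_state(); print(s["clock"],s["eef_pos"],s["qd"].round(1),proj("w6",np.array([.399,-.3446,.026])))
crop("w6","c6",200,90,180,150,4)
E
```

```text
9.075 [ 0.36608721 -0.34553375  0.12853967] [ 2.3 -1.9  1.4  0.5  0.6  0.4] [273.92948736 174.84263463]
```

View pics/c6.png

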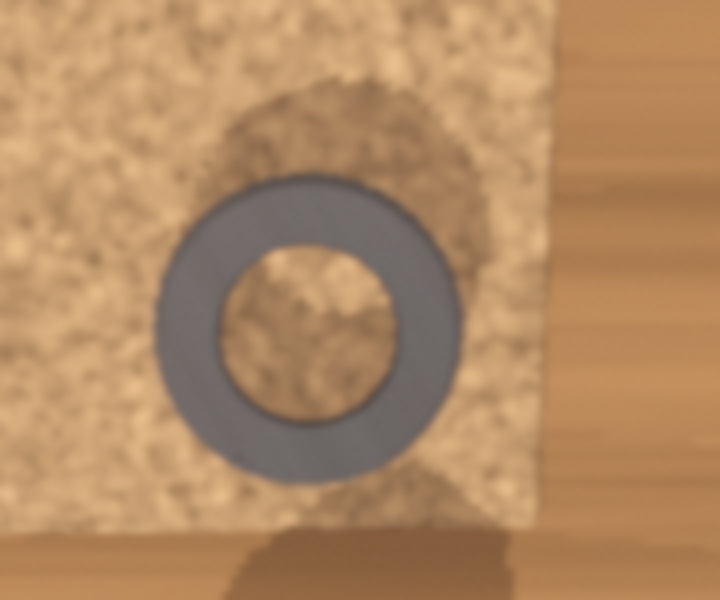

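Request:
{"api": "send_rows", "payload": {
  "commands": [0.233,0.013,0.6,0,0,0,1,0.233,0.013,0.6,0,0,0,1,0.233,0.013,0.6,0,0,0,1,0,0,0.3,0,0,0,1,0,0,0.23,0,0,0,1,0,0,0,0,0,0,1,0,0,0,0,0,0,0.2,0,0,0,0,0,0,0.2],
  "newtons": 35
}}

```text
clock: 10.07
eef_pos: [0.4022, -0.3475, 0.0141]
tcp_rot: [[1.0, 0.0, 0.001], [0.0, -1.0, -0.001], [0.001, 0.001, -1.0]]
contact_force: [-0.3, 0.1, 0.0]
grip_width: 0.0744
gripper_force: 0.0
```

Request:
{"api": "send_rows", "payload": {
  "commands": [0,0,0,0,0,0,-1,0,0,0,0,0,0,-1,0,0,0,0,0,0,-1,0,0,0,0,0,0,-1]
}}

```text
clock: 10.58
eef_pos: [0.4021, -0.3473, 0.0139]
tcp_rot: [[1.0, 0.0, 0.001], [0.0, -1.0, -0.001], [0.001, 0.001, -1.0]]
contact_force: [-1.5, -0.2, 6.1]
grip_width: 0.0686
gripper_force: 35.0
```

Request:
{"api": "send_rows", "payload": {
  "commands": [0,0,-0.2,0,0,0,-1,0,0,-0.6,0,0,-1,-1,0,0,-0.6,0,0,-1,-1,0,0,-0.6,0,0,-1,-1,0,0,-0.6,0,0,-1,-1,0,0,-0.6,0,0,-1,-1,0,0,-0.5,0,0,-1,-1,0,0,0,0,0,-1,-1]
}}

```text
clock: 11.58
eef_pos: [0.4027, -0.3478, 0.2011]
tcp_rot: [[0.817, 0.576, 0.003], [0.576, -0.817, -0.004], [0.0, 0.005, -1.0]]
contact_force: [0.1, -0.3, -1.9]
grip_width: 0.0689
gripper_force: 35.0
```

Request:
{"api": "send_rows", "payload": {
  "commands": [0,0,0,0,0,-1,-1,0,0,0,0,0,-1,-1,0,0,0,0,0,-1,-1,0,0,0,0,0,-1,-1,0,0,0,0,0,-1,-1,0,0,0,0,0,-1,-1,0,0,0,0,0,-1,-1,0,0,0,0,0,-1,-1]
}}

```text
clock: 12.58
eef_pos: [0.4015, -0.3464, 0.198]
tcp_rot: [[0.255, 0.967, -0.0], [0.967, -0.255, 0.001], [0.0, -0.0, -1.0]]
contact_force: [-0.2, 0.4, -2.0]
grip_width: 0.0688
gripper_force: 35.0
```

Request:
{"api": "send_rows", "payload": {
  "commands": [0,0,0,0,0,-1,-1,0,0,0,0,0,-1,-1,0,0,0,0,0,-1,-1,0,0,0,0,0,-1,-1,0,0,0,0,0,-1,-1,0,0,0,0,0,-1,-1,0,0,0,0,0,-1,-1,0,0,0,0,0,-1,-1]
}}

```text
clock: 13.58
eef_pos: [0.4016, -0.3464, 0.1981]
tcp_rot: [[-0.426, 0.905, -0.0], [0.905, 0.426, 0.0], [0.001, -0.0, -1.0]]
contact_force: [-0.3, -0.2, -1.5]
grip_width: 0.0691
gripper_force: 35.0
```

Request:
{"api": "send_rows", "payload": {
  "commands": [0,0,0,0,0,-1,-1,0,0,0,0,0,-1,-1,0,0,0,0,0,-1,-1,0,0,0,0,0,-1,-1,0,0,0,0,0,-1,-1,0,0,0,0,0,-1,-1,0,0,0,0,0,-1,-1,0,0,0,0,0,-1,-1]
}}

```text
clock: 14.58
eef_pos: [0.4016, -0.3465, 0.198]
tcp_rot: [[-0.908, 0.42, -0.0], [0.42, 0.908, 0.0], [0.0, 0.0, -1.0]]
contact_force: [0.3, 0.2, -0.4]
grip_width: 0.0687
gripper_force: 35.0
```

Request:
{"api": "send_rows", "payload": {
  "commands": [0,0,0,0,0,-1,-1,0,0,0,0,0,-1,-1,0,0,0,0,0,-1,-1,0,0,0,0,0,-1,-1,0,0,0,0,0,-1,-1,0,0,0,0,0,0,-1,0,0,0,0,0,0,-1]
}}

```text
clock: 15.45
eef_pos: [0.4017, -0.3466, 0.1981]
tcp_rot: [[-1.0, 0.001, -0.0], [0.001, 1.0, 0.0], [0.0, 0.0, -1.0]]
contact_force: [-0.5, -0.0, -1.1]
grip_width: 0.0685
gripper_force: 35.0
```

Request:
{"api": "send_rows", "payload": {
  "commands": [-0.187,0.974,0,0,0,0,-1,-0.187,0.974,0,0,0,0,-1,-0.187,0.974,0,0,0,0,-1,-0.187,0.974,0,0,0,0,-1,-0.187,0.974,0,0,0,0,-1,-0.187,0.974,0,0,0,0,-1,-0.187,0.974,0,0,0,0,-1,0,0,0.4,0,0,0,-1]
}}

```text
clock: 16.45
eef_pos: [0.4687, -0.0028, 0.1796]
tcp_rot: [[-1.0, -0.004, 0.004], [-0.004, 1.0, 0.0], [-0.004, 0.0, -1.0]]
contact_force: [0.5, -0.7, -2.4]
grip_width: 0.0687
gripper_force: 35.0
```

Request:
{"api": "send_rows", "payload": {
  "commands": [0,0,0,0,0,0,-1,0,0,0,0,0,0,-1]
}}

```text
clock: 16.7
eef_pos: [0.4672, -0.0063, 0.1785]
tcp_rot: [[-1.0, 0.001, 0.0], [0.001, 1.0, -0.0], [-0.0, -0.0, -1.0]]
contact_force: [0.9, -0.6, -1.8]
grip_width: 0.0688
gripper_force: 35.0
```

```bash
python3 - <<'E'
from h import *
snap("wrist","w7"); s=manip.read_state(); print(s["clock"],s["eef_pos"],s["joint_positions"][5],proj("w7",s["eef_pos"]))
crop("w7","c7",185,130,190,150,4)
E
```

```text
16.75 [ 0.46737318 -0.00646539  0.17876701] -100.41932500119536 [277.10351606 259.56896786]
```

View pics/c7.png

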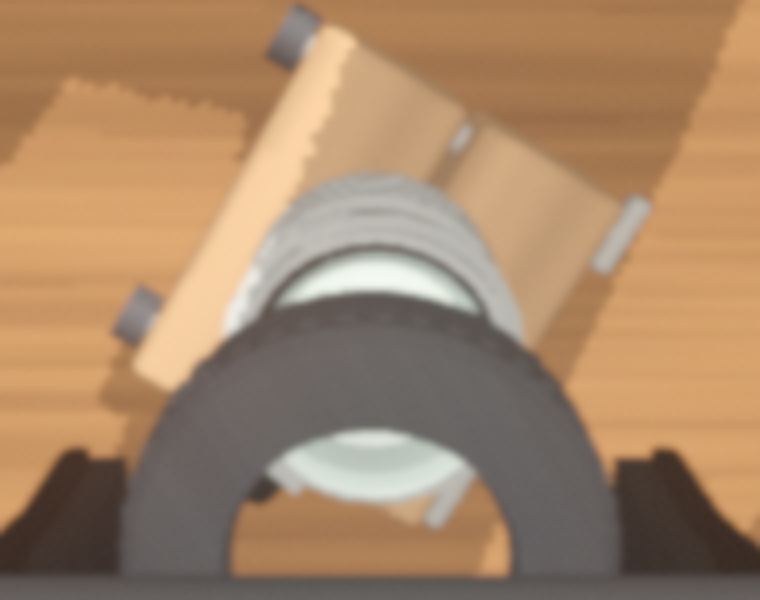

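```bash
python3 - <<'E'
from h import *
p=manip.read_state()["eef_pos"]
for v,dz,r in((209.2,.0121,.034),(237.0,.0121,.019),(203.0,-.0099,.034)):
    q=atz("w7",277.4,v,p[2]+dz);print((q+[r,0,0]-p)[:2])
E
```

```text
[0.00089953 0.00017532]
[0.00085534 0.00016495]
[0.0030156  0.00020615]
```

Request:
{"api": "send_rows", "payload": {
  "commands": [0.026,0.016,0.3,0,0,0,-1,0,0,0.4,0,0,0,-1,0,0,0.3,0,0,0,-1,0,0,0.09,0,0,0,-1,0,0,0,0,0,0,-1,0,0,0,0,0,0,-1]
}}

```text
clock: 17.5
eef_pos: [0.4663, -0.0052, 0.1242]
tcp_rot: [[-1.0, -0.001, 0.001], [-0.001, 1.0, -0.0], [-0.001, -0.0, -1.0]]
contact_force: [-0.3, -0.1, -0.7]
grip_width: 0.0685
gripper_force: 35.0
```

Request:
{"api": "send_rows", "payload": {
  "commands": [0,0,0.04,0,0,0,-1,0,0,0.04,0,0,0,-1,0,0,0.02,0,0,0,-1,0,0,0,0,0,0,-1,0,0,0,0,0,0,-1]
}}

```text
clock: 18.12
eef_pos: [0.466, -0.0051, 0.1188]
tcp_rot: [[-1.0, -0.001, 0.001], [-0.001, 1.0, -0.0], [-0.001, -0.0, -1.0]]
contact_force: [1.0, -0.1, 0.7]
grip_width: 0.0684
gripper_force: 35.0
```

Request:
{"api": "send_rows", "payload": {
  "commands": [0,0,0.02,0,0,0,-1,0,0,0.02,0,0,0,-1,0,0,0,0,0,0,-1,0,0,0,0,0,0,-1]
}}

```text
clock: 18.62
eef_pos: [0.4665, -0.0051, 0.1171]
tcp_rot: [[-1.0, -0.001, 0.002], [-0.001, 1.0, -0.0], [-0.002, -0.0, -1.0]]
contact_force: [3.0, -0.1, 3.9]
grip_width: 0.0689
gripper_force: 35.0
```

```bash
python3 - <<'E'
from h import *
for i in range(1):
    s=manip.read_state(); print(s["clock"],s["eef_pos"],s["contact_force"],s["wrist_torque"])
E
```

```text
18.625 [ 0.46646355 -0.00511355  0.11709299] [ 2.9953923  -0.06828483  3.927046  ] [ 0.15826916 -0.5524362   0.01211234]
```

Request:
{"api": "send_rows", "payload": {
  "commands": [-0.012,0,0,0,0,0,-1,0,0,0,0,0,0,-1,0,0,0.02,0,0,0,-1,0,0,0,0,0,0,-1,0,0,0,0,0,0,-1]
}}

```text
clock: 19.25
eef_pos: [0.465, -0.0052, 0.1159]
tcp_rot: [[-1.0, -0.001, -0.003], [-0.001, 1.0, -0.0], [0.003, -0.0, -1.0]]
contact_force: [-6.4, -0.6, 13.0]
grip_width: 0.0686
gripper_force: 35.0
```

```bash
python3 - <<'E'
from h import *
s=manip.read_state(); print(s["clock"],s["eef_pos"],s["contact_force"],s["wrist_torque"])
E
```

```text
19.25 [ 0.4650421  -0.00519409  0.11591027] [-6.44440108 -0.61956494 13.02682886] [-0.07195433  1.0766804   0.06414046]
```

Request:
{"api": "send_rows", "payload": {
  "commands": [0,0,0,0,0,0,0.8,0,0,0,0,0,0,0.8,0,0,0,0,0,0,0.8,0,0,0,0,0,0,0.8]
}}

```text
clock: 19.75
eef_pos: [0.466, -0.005, 0.1151]
tcp_rot: [[-1.0, -0.001, -0.001], [-0.001, 1.0, 0.0], [0.001, 0.0, -1.0]]
contact_force: [-0.3, 0.1, 0.8]
grip_width: 0.0781
gripper_force: 0.0
```

```bash
python3 - <<'E'
from h import *
snap("wrist","w8");s=manip.read_state(); print(s["clock"],s["eef_pos"],s["contact_force"],s["grip_width"],s["tcp_rot"])
crop("w8","c8",185,130,190,150,4)
E
```

```text
19.8 [ 0.46614063 -0.0049869   0.11524917] [-1.18584055  0.38241661  0.17646808] 0.07809645752653256 [[-9.99999682e-01 -5.49463602e-04 -5.77597015e-04]
 [-5.49529093e-04  9.99999843e-01  1.13233647e-04]
 [ 5.77534706e-04  1.13551017e-04 -9.99999827e-01]]
```

View pics/c8.png

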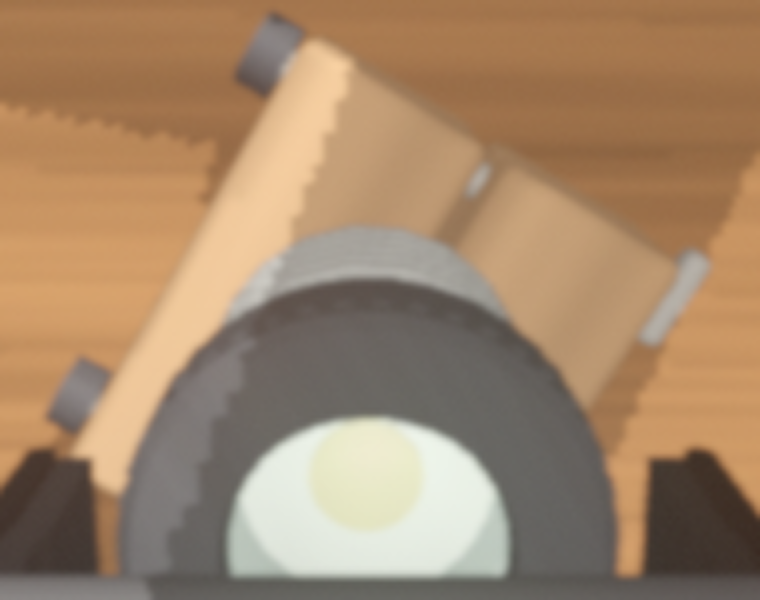

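```bash
python3 - <<'E'
from h import *
p=np.array([.46614,-.00499,.11525])
for z in(.124,.126,.128):
  for v,r in((130+304/4,.034),(234,.019)):
    q=atz("w8",276.4,v,z);print(z,(q+[r,0,0])[:2])
E
```

```text
0.124 [ 0.46637306 -0.00553165]
0.124 [ 0.46669874 -0.00553807]
0.126 [ 0.46586801 -0.00552876]
0.126 [ 0.46599468 -0.00553509]
0.128 [ 0.46536297 -0.00552588]
0.128 [ 0.46529063 -0.00553212]
```

Request:
{"api": "send_rows", "payload": {
  "commands": [0,0.01,0.06,0,0,0,0.8,0,0,0,0,0,0,0.8,0,0,0,0,0,0,-1,0,0,0,0,0,0,-1,0,0,0,0,0,0,-1,0,0,0,0,0,0,-1],
  "newtons": 40
}}

```text
clock: 20.55
eef_pos: [0.4663, -0.0048, 0.1126]
tcp_rot: [[-1.0, -0.0, -0.0], [-0.0, 1.0, -0.001], [0.0, -0.001, -1.0]]
contact_force: [-0.7, -1.6, -0.4]
grip_width: 0.0682
gripper_force: 40.0
```

Request:
{"api": "send_rows", "payload": {
  "commands": [0,0,0.007,0,0,1,-1,0,0,0.007,0,0,1,-1,0,0,0.007,0,0,1,-1,0,0,0.007,0,0,1,-1,0,0,0.007,0,0,1,-1,0,0,0.007,0,0,1,-1]
}}

```text
clock: 21.3
eef_pos: [0.4664, -0.005, 0.1106]
tcp_rot: [[-0.865, 0.502, 0.0], [0.502, 0.865, -0.001], [-0.001, -0.001, -1.0]]
contact_force: [0.1, -3.7, 1.7]
grip_width: 0.0689
gripper_force: 40.0
```

```bash
cat >> h.py <<'E'
def st():
    s=manip.read_state();R=s["tcp_rot"]
    print(round(s["clock"],2),"p",s["eef_pos"].round(4),"yaw",round(np.degrees(np.arctan2(R[1,0],R[0,0])),1),"tilt",R[:2,2].round(4),"F",s["contact_force"].round(1),"M",s["wrist_torque"].round(2),"w",round(s["grip_width"],4),"j6",round(s["joint_positions"][5],1))
E
python3 -c "from h import *;st()"
```

```text
21.3 p [ 0.4664 -0.005   0.1106] yaw 149.9 tilt [ 0.0002 -0.001 ] F [ 0.1 -3.7  1.7] M [-0.7   0.02  0.1 ] w 0.0689 j6 -70.1
```

Request:
{"api": "send_rows", "payload": {
  "commands": [0,0,0.007,0,0,1,-1,0,0,0.007,0,0,1,-1,0,0,0.007,0,0,1,-1,0,0,0.007,0,0,1,-1,0,0,0.007,0,0,1,-1,0,0,0.007,0,0,1,-1,0,0,0.007,0,0,1,-1,0,0,0.007,0,0,1,-1]
}}

```text
clock: 22.3
eef_pos: [0.4664, -0.0052, 0.1079]
tcp_rot: [[-0.34, 0.94, 0.0], [0.94, 0.34, -0.001], [-0.001, -0.0, -1.0]]
contact_force: [-1.3, -3.0, 1.8]
grip_width: 0.0686
gripper_force: 40.0
```

```bash
python3 -c "from h import *;st()"
```

```text
22.3 p [ 0.4664 -0.0052  0.1079] yaw 109.9 tilt [ 0.0001 -0.0012] F [-1.3 -3.   1.8] M [-0.6   0.14  0.11] w 0.0686 j6 -30.1
```

Request:
{"api": "send_rows", "payload": {
  "commands": [0,0,0.007,0,0,1,-1,0,0,0.007,0,0,1,-1,0,0,0.007,0,0,1,-1,0,0,0.007,0,0,1,-1,0,0,0.007,0,0,1,-1]
}}

```text
clock: 22.92
eef_pos: [0.4664, -0.0051, 0.1062]
tcp_rot: [[0.089, 0.996, 0.0], [0.996, -0.089, -0.001], [-0.001, 0.0, -1.0]]
contact_force: [-2.3, -4.2, 2.2]
grip_width: 0.0688
gripper_force: 40.0
```

```bash
python3 -c "from h import *;st()"
```

```text
22.93 p [ 0.4664 -0.0051  0.1062] yaw 84.9 tilt [ 0.0001 -0.0011] F [-2.3 -4.2  2.2] M [-0.71  0.16  0.08] w 0.0688 j6 -5.1
```

Request:
{"api": "send_rows", "payload": {
  "commands": [0,0,0.007,0,0,1,-1,0,0,0.007,0,0,1,-1,0,0,0.007,0,0,1,-1,0,0,0.007,0,0,1,-1]
}}

```text
clock: 23.42
eef_pos: [0.4665, -0.0051, 0.1049]
tcp_rot: [[0.424, 0.905, 0.0], [0.905, -0.424, -0.001], [-0.001, 0.001, -1.0]]
contact_force: [-1.5, -4.0, 1.1]
grip_width: 0.0689
gripper_force: 40.0
```

```bash
python3 -c "from h import *;st()"
```

```text
23.43 p [ 0.4665 -0.0051  0.1049] yaw 64.9 tilt [ 0.0002 -0.0012] F [-1.5 -4.   1.1] M [-0.69  0.12  0.07] w 0.0689 j6 14.9
```

Request:
{"api": "send_rows", "payload": {
  "commands": [0,0,0.007,0,0,1,-1,0,0,0.007,0,0,1,-1,0,0,0.007,0,0,1,-1,0,0,0.007,0,0,1,-1]
}}

```text
clock: 23.92
eef_pos: [0.4664, -0.0051, 0.1031]
tcp_rot: [[0.709, 0.706, 0.0], [0.706, -0.709, -0.001], [-0.001, 0.001, -1.0]]
contact_force: [0.4, -5.0, -0.7]
grip_width: 0.0689
gripper_force: 40.0
```

```bash
python3 - <<'E'
from h import *
st();snap("wrist","w9");crop("w9","c9",185,130,190,150,4)
E
```

```text
23.93 p [ 0.4664 -0.0051  0.1031] yaw 44.9 tilt [ 0.0001 -0.0011] F [ 0.4 -5.  -0.7] M [-0.75  0.01  0.06] w 0.0689 j6 34.9
```

View pics/c9.png

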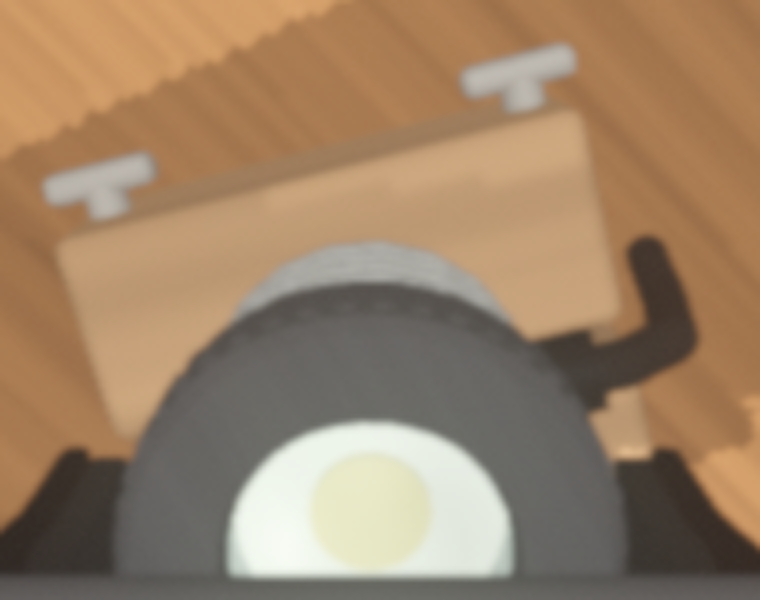

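Request:
{"api": "send_rows", "payload": {
  "commands": [0,0,0.007,0,0,1,-1,0,0,0.007,0,0,1,-1,0,0,0,0,0,0,-1]
}}

```text
clock: 24.35
eef_pos: [0.4662, -0.0049, 0.1024]
tcp_rot: [[0.818, 0.575, -0.0], [0.575, -0.818, -0.001], [-0.001, 0.0, -1.0]]
contact_force: [-1.9, -3.6, 1.2]
grip_width: 0.0689
gripper_force: 40.0
```

```bash
python3 -c "from h import *;st()"
```

```text
24.35 p [ 0.4662 -0.0049  0.1024] yaw 35.1 tilt [-0.0004 -0.0007] F [-1.9 -3.6  1.2] M [-0.82  0.3  -0.11] w 0.0689 j6 44.6
```

Request:
{"api": "send_rows", "payload": {
  "commands": [0,0,0.007,0,0,1,-1,0,0,0.007,0,0,1,-1,0,0,0,0,0,0,-1]
}}

```text
clock: 24.72
eef_pos: [0.4664, -0.005, 0.102]
tcp_rot: [[0.905, 0.425, -0.0], [0.425, -0.905, -0.001], [-0.0, 0.001, -1.0]]
contact_force: [-2.3, -4.3, 2.7]
grip_width: 0.069
gripper_force: 40.0
```

```bash
python3 -c "from h import *;st()"
```

```text
24.73 p [ 0.4664 -0.005   0.102 ] yaw 25.1 tilt [-0.0001 -0.0009] F [-2.3 -4.3  2.7] M [-0.9   0.31 -0.09] w 0.069 j6 54.6
```

Request:
{"api": "send_rows", "payload": {
  "commands": [0,0,0.007,0,0,1,-1,0,0,0.007,0,0,1,-1]
}}

```text
clock: 24.98
eef_pos: [0.4666, -0.0052, 0.1016]
tcp_rot: [[0.966, 0.26, 0.0], [0.26, -0.966, -0.001], [-0.0, 0.001, -1.0]]
contact_force: [-1.9, -5.8, 4.9]
grip_width: 0.0685
gripper_force: 40.0
```

```bash
python3 -c "from h import *;st()"
```

```text
24.98 p [ 0.4666 -0.0052  0.1016] yaw 15.1 tilt [ 0.0003 -0.0015] F [-1.9 -5.8  4.9] M [-1.02  0.47  0.19] w 0.0685 j6 64.7
```

Request:
{"api": "send_rows", "payload": {
  "commands": [0,0,0.007,0,0,1,-1,0,0,0.007,0,0,1,-1]
}}

```text
clock: 25.22
eef_pos: [0.4666, -0.0053, 0.1012]
tcp_rot: [[0.996, 0.088, 0.0], [0.088, -0.996, -0.002], [0.0, 0.002, -1.0]]
contact_force: [-3.3, -4.9, 7.3]
grip_width: 0.0685
gripper_force: 40.0
```

```bash
python3 -c "from h import *;st()"
```

```text
25.23 p [ 0.4666 -0.0053  0.1012] yaw 5.1 tilt [ 0.0004 -0.0016] F [-3.3 -4.9  7.3] M [-1.04  0.63  0.17] w 0.0685 j6 74.7
```

Request:
{"api": "send_rows", "payload": {
  "commands": [0,0,0,0,0,0,0.8,0,0,0,0,0,0,0.8,0,0,0,0,0,0,0.8,0,0,0,0,0,0,0.8]
}}

```text
clock: 25.72
eef_pos: [0.4662, -0.0043, 0.1001]
tcp_rot: [[0.996, 0.088, -0.0], [0.088, -0.996, 0.0], [-0.0, -0.0, -1.0]]
contact_force: [0.4, -0.2, 0.0]
grip_width: 0.0783
gripper_force: 0.0
```

```bash
python3 - <<'E'
from h import *
st();snap("wrist","w10");a=cv2.imread("pics/w9.png")[130:280,185:375];b=cv2.imread("pics/w10.png")[130:280,185:375]
cv2.imwrite("pics/c10.png",cv2.resize(np.hstack([a,b]),None,fx=2.1,fy=3.5,interpolation=cv2.INTER_CUBIC))
E
```

```text
25.73 p [ 0.4662 -0.0043  0.1001] yaw 5.1 tilt [-0.0003  0.0004] F [ 0.4 -0.2  0. ] M [0.07 0.03 0.07] w 0.0783 j6 74.7
```

View pics/c10.png

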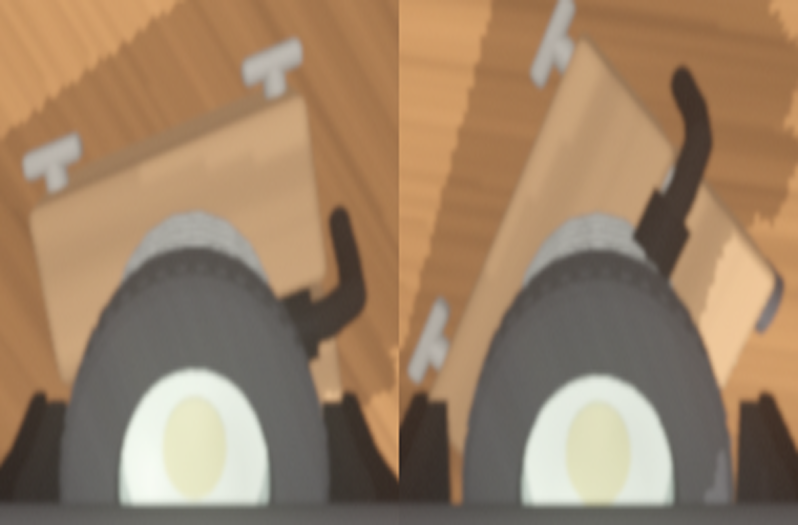

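Side by side: the ring sits flat and centred over the glass, and after release its opening top is at about the same place as before. That was the 14th picture, so from here I measure by code.

```bash
cat >> h.py <<'E'
from scipy.optimize import least_squares
def opening(fn,thr=None):
    "fit ring-top opening (r 19 mm) from its near half: returns centre x,y, plane z, rms mm"
    d=np.load(f"pics/{fn}.npz");g=cv2.cvtColor(d["px"],cv2.COLOR_RGB2GRAY).astype(float)
    thr=thr or 140; E=[]
    # scan from (277,258) outward, subpixel crossing from bright to dark
    c=np.array([277.,262.])
    for a in np.radians(np.arange(-178,-1,3)):
        r=np.arange(12,50,.25);x=c[0]+r*np.cos(a);y=c[1]+r*np.sin(a)
        p=cv2.remap(g.astype(np.float32),x.astype(np.float32)[None],y.astype(np.float32)[None],cv2.INTER_LINEAR)[0]
        i=np.where(p<thr)[0]
        if len(i) and i[0]>0: E.append((x[i[0]],y[i[0]]))
    E=np.array(E)
    def f(q):
        P=np.array([atz(fn,*e,q[2])[:2] for e in E]);return np.hypot(*(P-q[:2]).T)-.019
    s0=np.load(f"pics/{fn}.npz")["E"][:3,3]
    r=least_squares(f,[.4665,-.005,.12],loss="soft_l1",f_scale=.0002);return r.x.round(4),len(E),round(1000*np.sqrt(np.mean(r.fun**2)),2)
E
python3 - <<'E'
from h import *
for f in("w7","w8","w9","w10"):
    print(f,[opening(f,t) for t in(130,)])
E
```

```text
w7 [(array([ 0.3755, -0.0062,  0.3413]), 59, np.float64(0.0))]
w8 [(array([ 0.4639, -0.0054,  0.1301]), 59, np.float64(0.15))]
w9 [(array([ 0.4687, -0.0031,  0.1218]), 59, np.float64(0.1))]
w10 [(array([ 0.4697, -0.0052,  0.1224]), 59, np.float64(0.11))]
```

Request:
{"api": "send_rows", "payload": {
  "commands": [0,0.01,0,0,0,0,0.8,0,0,0,0,0,0,-1,0,0,0,0,0,0,-1,0,0,0,0,0,0,-1,0,0,0,0,0,0,-1]
}}

```text
clock: 26.4
eef_pos: [0.4664, -0.0052, 0.1003]
tcp_rot: [[0.996, 0.088, -0.0], [0.088, -0.996, -0.0], [-0.0, 0.0, -1.0]]
contact_force: [-0.5, -1.5, -0.8]
grip_width: 0.0691
gripper_force: 40.0
```

```bash
python3 -c "from h import *;st()"
```

```text
26.4 p [ 0.4664 -0.0052  0.1003] yaw 5.0 tilt [-0.0001 -0.0002] F [-0.5 -1.5 -0.8] M [-0.19  0.08  0.02] w 0.0691 j6 74.6
```

Request:
{"api": "send_rows", "payload": {
  "commands": [0,0,0.007,0,0,1,-1]
}}

```text
clock: 26.52
eef_pos: [0.4664, -0.0052, 0.1]
tcp_rot: [[1.0, -0.001, 0.0], [-0.001, -1.0, -0.0], [0.0, 0.0, -1.0]]
contact_force: [-0.7, -1.5, 0.1]
grip_width: 0.0691
gripper_force: 40.0
```

```bash
python3 -c "from h import *;st()"
```

```text
26.52 p [ 0.4664 -0.0052  0.1   ] yaw -0.1 tilt [ 0.0001 -0.0004] F [-0.7 -1.5  0.1] M [-0.19  0.09  0.12] w 0.0691 j6 79.8
```

Request:
{"api": "send_rows", "payload": {
  "commands": [0,0,0.007,0,0,1,-1]
}}

```text
clock: 26.65
eef_pos: [0.4665, -0.0053, 0.0997]
tcp_rot: [[0.996, -0.089, 0.0], [-0.089, -0.996, -0.001], [0.0, 0.001, -1.0]]
contact_force: [-0.1, -2.3, 0.2]
grip_width: 0.0686
gripper_force: 40.0
```

```bash
python3 -c "from h import *;st()"
```

```text
26.65 p [ 0.4665 -0.0053  0.0997] yaw -5.1 tilt [ 0.0002 -0.0006] F [-0.1 -2.3  0.2] M [-0.3   0.03  0.14] w 0.0686 j6 84.8
```

Request:
{"api": "send_rows", "payload": {
  "commands": [0,0,0.007,0,0,1,-1,0,0,0.007,0,0,1,-1]
}}

```text
clock: 26.9
eef_pos: [0.4665, -0.0054, 0.0991]
tcp_rot: [[0.965, -0.26, 0.0], [-0.26, -0.965, -0.001], [0.0, 0.001, -1.0]]
contact_force: [-1.0, -3.1, 2.2]
grip_width: 0.0685
gripper_force: 40.0
```

```bash
python3 -c "from h import *;st()"
```

```text
26.9 p [ 0.4665 -0.0054  0.0991] yaw -15.1 tilt [ 0.0002 -0.0007] F [-1.  -3.1  2.2] M [-0.25  0.22  0.45] w 0.0685 j6 94.8
```

Request:
{"api": "send_rows", "payload": {
  "commands": [0,0,0.007,0,0,1,-1,0,0,0.007,0,0,1,-1]
}}

```text
clock: 27.15
eef_pos: [0.4667, -0.0055, 0.0988]
tcp_rot: [[0.907, -0.422, 0.0], [-0.422, -0.907, -0.002], [0.001, 0.001, -1.0]]
contact_force: [-1.6, -2.7, 4.9]
grip_width: 0.069
gripper_force: 40.0
```

```bash
python3 -c "from h import *;st()"
```

```text
27.15 p [ 0.4667 -0.0055  0.0988] yaw -25.0 tilt [ 0.0004 -0.0016] F [-1.6 -2.7  4.9] M [-0.29  0.28  1.68] w 0.069 j6 104.7
```

Request:
{"api": "send_rows", "payload": {
  "commands": [0,0,0.007,0,0,1,-1,0,0,0.007,0,0,1,-1]
}}

```text
clock: 27.4
eef_pos: [0.4678, -0.0064, 0.0987]
tcp_rot: [[0.82, -0.572, 0.003], [-0.572, -0.82, -0.004], [0.005, 0.001, -1.0]]
contact_force: [0.7, -5.8, 5.7]
grip_width: 0.0687
gripper_force: 40.0
```

```bash
python3 -c "from h import *;st()"
```

```text
27.4 p [ 0.4678 -0.0064  0.0987] yaw -34.9 tilt [ 0.003  -0.0038] F [ 0.7 -5.8  5.7] M [-1.07 -0.05  1.67] w 0.0687 j6 114.6
```

Request:
{"api": "send_rows", "payload": {
  "commands": [0,0,0,0,0,0,0.9,0,0,0,0,0,0,0.9,0,0,0,0,0,0,0.9,0,0,-0.4,0,0,0,0.9,0,0,-0.6,0,0,0,0.9,0,0,0,0,0,0,-1,0,0,0,0,0,0,-1,0,0,0,0,0,0,-1],
  "newtons": 10
}}

```text
clock: 28.4
eef_pos: [0.4654, -0.0048, 0.1462]
tcp_rot: [[0.82, -0.573, -0.002], [-0.573, -0.82, 0.0], [-0.002, 0.001, -1.0]]
contact_force: [0.4, -0.4, -0.1]
grip_width: 0.0604
gripper_force: 0.0
```

Request:
{"api": "send_rows", "payload": {
  "commands": [0.53,0,0,0,0,0,-1,0,0,0,0,0,0,-1,0,0,0,0,0,0,-1,0,0,0,0,0,0,-1]
}}

```text
clock: 28.9
eef_pos: [0.4874, -0.0198, 0.1471]
tcp_rot: [[0.82, -0.573, -0.001], [-0.573, -0.82, 0.0], [-0.001, 0.0, -1.0]]
contact_force: [0.2, 0.8, -1.0]
grip_width: 0.0203
gripper_force: 0.0
```

```bash
python3 -c "from h import *;st()"
```

```text
28.9 p [ 0.4874 -0.0198  0.1471] yaw -35.0 tilt [-0.001   0.0003] F [ 0.2  0.8 -1. ] M [0.08 0.03 0.01] w 0.0203 j6 113.3
```

Request:
{"api": "send_rows", "payload": {
  "commands": [0,0,0.2,0,0,0,-1,0,0,0.2,0,0,0,-1,0,0,0.1,0,0,0,-1,0,0,0,0,0,0,-1,0,0,0,0,0,0,-1,0,0,0,0,0,0,-1]
}}

```text
clock: 29.65
eef_pos: [0.4884, -0.0203, 0.1229]
tcp_rot: [[0.819, -0.573, 0.001], [-0.573, -0.819, -0.0], [0.001, -0.0, -1.0]]
contact_force: [0.5, -0.8, 0.5]
grip_width: 0.0003
gripper_force: 0.0
```

Request:
{"api": "send_rows", "payload": {
  "commands": [0,0,0.04,0,0,0,-1,0,0,0,0,0,0,-1,0,0,0,0,0,0,-1]
}}

```text
clock: 30.02
eef_pos: [0.4881, -0.0202, 0.1205]
tcp_rot: [[0.819, -0.573, -0.0], [-0.573, -0.819, 0.0], [-0.0, 0.0, -1.0]]
contact_force: [0.4, -0.4, -0.8]
grip_width: 0.0003
gripper_force: 0.0
```

Request:
{"api": "send_rows", "payload": {
  "commands": [0,0,0.04,0,0,0,-1,0,0,0,0,0,0,-1,0,0,0,0,0,0,-1]
}}

```text
clock: 30.4
eef_pos: [0.4881, -0.0202, 0.1185]
tcp_rot: [[0.82, -0.573, -0.0], [-0.573, -0.82, 0.0], [-0.0, 0.0, -1.0]]
contact_force: [-0.3, 0.5, 1.0]
grip_width: 0.0004
gripper_force: 0.0
```

Request:
{"api": "send_rows", "payload": {
  "commands": [0,0,0.02,0,0,0,-1,0,0,0,0,0,0,-1,0,0,0,0,0,0,-1]
}}

```text
clock: 30.78
eef_pos: [0.4881, -0.0202, 0.1175]
tcp_rot: [[0.819, -0.573, -0.0], [-0.573, -0.819, -0.0], [-0.0, 0.0, -1.0]]
contact_force: [-0.7, 0.5, 0.4]
grip_width: 0.0004
gripper_force: 0.0
```

Request:
{"api": "send_rows", "payload": {
  "commands": [0,0,0.02,0,0,0,-1,0,0,0,0,0,0,-1,0,0,0,0,0,0,-1]
}}

```text
clock: 31.15
eef_pos: [0.4882, -0.0203, 0.1166]
tcp_rot: [[0.819, -0.573, 0.0], [-0.573, -0.819, -0.0], [0.0, -0.0, -1.0]]
contact_force: [-0.2, -0.1, 0.5]
grip_width: 0.0006
gripper_force: 0.8
```

Request:
{"api": "send_rows", "payload": {
  "commands": [0,0,0.02,0,0,0,-1,0,0,0,0,0,0,-1,0,0,0,0,0,0,-1]
}}

```text
clock: 31.52
eef_pos: [0.4883, -0.0203, 0.1165]
tcp_rot: [[0.82, -0.573, 0.0], [-0.573, -0.82, -0.0], [0.0, -0.0, -1.0]]
contact_force: [-3.2, 0.7, 7.6]
grip_width: 0.0
gripper_force: 4.0
```

Touch finds the ring top at 0.1166, so the ring's centre is 4.4 mm below the rim: snug, mid-range. Next, the spare ring.

Request:
{"api": "send_rows", "payload": {
  "commands": [0,0,-0.25,0,0,0,-1,0,0,-0.25,0,0,-1,-1,0,0,-0.25,0,0,-1,1,0,0,-0.25,0,0,-1,1,0,0,-0.25,0,0,-1,1,0,0,-0.25,0,0,-1,1,0,0,-0.25,0,0,-1,1,0,0,0,0,0,-1,1],
  "newtons": 25
}}

```text
clock: 32.52
eef_pos: [0.489, -0.0204, 0.2048]
tcp_rot: [[1.0, 0.003, 0.003], [0.003, -1.0, -0.001], [0.003, 0.001, -1.0]]
contact_force: [0.4, -0.4, 0.6]
grip_width: 0.0525
gripper_force: 0.0
```

```bash
python3 - <<'E'
from h import *
st();snap("top","top1")
for f in("top0","top1"):
  for n,q in(("ringup",(373,219)),("ringlow",(370.6,255))):
    try: e=blob(f,*q,22,ringf);print(f,n,np.round(e[0],1),np.round(e[1],1),atz(f,*e[0],.026).round(4))
    except Exception as x: print(f,n,"none")
p=np.load("pics/top1.npz")["px"];print(p[219,362:385],)
E
```

```text
32.52 p [ 0.489  -0.0204  0.2048] yaw 0.2 tilt [ 0.0028 -0.0005] F [ 0.4 -0.4  0.6] M [-0.03  0.03  0.02] w 0.0525 j6 78.2
top0 ringup [372.8 218.9] [21.1 21.9] [ 0.5103 -0.3539  0.026 ]
top0 ringlow [370.1 254.7] [21.5 22.5] [ 0.3987 -0.3444  0.026 ]
top1 ringup [372.8 218.9] [21.  21.9] [ 0.5103 -0.3538  0.026 ]
top1 ringlow none
[[ 63  56  55]
 [ 69  72  76]
 [ 82  84  88]
 [ 82  84  86]
 [ 78  82  87]
 [106  89  80]
 [133  99  73]
 [139 103  76]
 [139 106  79]
 [136 103  77]
 [139 105  77]
 [137 104  77]
 [127  96  70]
 [143 107  79]
 [133 100  74]
 [125  95  69]
 [129  96  68]
 [ 92  75  61]
 [ 75  77  82]
 [ 81  82  88]
 [ 80  82  88]
 [ 75  79  86]
 [ 99  83  70]]
```

Request:
{"api": "send_rows", "payload": {
  "commands": [-0.033,0.96,0.1,0,0,0,1,-0.033,0.96,0.1,0,0,0,1,-0.033,0.96,0.1,0,0,0,1,-0.033,0.96,0.2,0,0,0,1,-0.033,0.96,0.3,0,0,0,1,-0.033,0.96,0.35,0,0,0,1,-0.033,0.96,0.35,0,0,0,1,0,0,0,0,0,0,1]
}}

```text
clock: 33.58
eef_pos: [0.4751, -0.3584, 0.126]
tcp_rot: [[1.0, -0.004, -0.002], [-0.004, -1.0, 0.002], [-0.002, -0.002, -1.0]]
contact_force: [-0.2, -0.0, -0.1]
grip_width: 0.087
gripper_force: 0.0
```

```bash
python3 - <<'E'
from h import *
st();snap("wrist","w11");q=proj("w11",np.array([.5125,-.3565,.026]));print(q)
for t in (110,125):
    e=blob("w11",*q,60,lambda p:(p.max(2)<t)&(p[...,0]-p[...,2]<20));print(np.round(e,1) if 0 else e,atz("w11",*e[0],.024))
e=blob("w6",277,172,60,lambda p:(p.max(2)<125)&(p[...,0]-p[...,2]<20));print(e,atz("w6",*e[0],.024))
E
```

```text
33.58 p [ 0.4751 -0.3584  0.126 ] yaw -0.3 tilt [-0.0024  0.0017] F [-0.2 -0.  -0.1] M [ 0.07  0.03 -0.03] w 0.087 j6 45.7
[274.75729233 170.3869177 ]
((275.33929443359375, 167.5755615234375), (73.2762451171875, 76.54747772216797), 131.8829803466797) [ 0.51464193 -0.3569963   0.024     ]
((274.60943603515625, 168.640380859375), (75.9099349975586, 76.63166046142578), 177.87229919433594) [ 0.51372986 -0.3563618   0.024     ]
((276.67333984375, 171.90057373046875), (74.71048736572266, 75.7117919921875), 179.9247589111328) [ 0.40126344 -0.3469836   0.024     ]
```

Request:
{"api": "send_rows", "payload": {
  "commands": [0.237,0,0.6,0,0,0,1,0.237,0,0.6,0,0,0,1,0.237,0,0.6,0,0,0,1,0,0,0.3,0,0,0,1,0,0,0.23,0,0,0,1,0,0,0,0,0,0,1,0,0,0,0,0,0,-1,0,0,0,0,0,0,-1]
}}

```text
clock: 34.62
eef_pos: [0.5128, -0.3569, 0.0127]
tcp_rot: [[1.0, 0.0, 0.001], [0.0, -1.0, -0.001], [0.001, 0.001, -1.0]]
contact_force: [0.6, -0.2, 0.9]
grip_width: 0.0742
gripper_force: 0.0
```

Request:
{"api": "send_rows", "payload": {
  "commands": [0,0,0,0,0,0,-1,0,0,0,0,0,0,-1,0,0,-0.3,0,0,0,-1,0,0,-0.7,0,0,0,-1,0,0,-0.6,0,0,0,-1,0,0,0,0,0,0,-1]
}}

```text
clock: 35.38
eef_pos: [0.5142, -0.3578, 0.0951]
tcp_rot: [[1.0, 0.001, 0.005], [0.001, -1.0, -0.004], [0.005, 0.004, -1.0]]
contact_force: [0.6, -0.3, -0.6]
grip_width: 0.0688
gripper_force: 25.0
```

Request:
{"api": "send_rows", "payload": {
  "commands": [0.766,-0.48,0,0,0,0,-1,0.766,-0.48,0,0,0,0,-1,0.766,-0.48,0,0,0,0,-1,0.766,-0.48,0,0,0,0,-1,0,0,0.6,0,0,0,-1,0,0,0.5,0,0,0,-1,0,0,0.34,0,0,0,-1,0,0,0,0,0,0,-1]
}}

```text
clock: 36.38
eef_pos: [0.6634, -0.2593, 0.0165]
tcp_rot: [[1.0, 0.0, -0.004], [0.0, -1.0, 0.002], [-0.004, -0.002, -1.0]]
contact_force: [0.6, -0.4, -1.6]
grip_width: 0.0688
gripper_force: 25.0
```

```bash
python3 -c "from h import *;st()"
```

```text
36.38 p [ 0.6634 -0.2593  0.0165] yaw 0.0 tilt [-0.0044  0.0023] F [ 0.6 -0.4 -1.6] M [0.04 0.07 0.03] w 0.0688 j6 62.3
```

Over the tray. Opening part way, then rising.

Request:
{"api": "send_rows", "payload": {
  "commands": [0,0,0,0,0,0,-1,0,0,0,0,0,0,0.72,0,0,0,0,0,0,0.72,0,0,0,0,0,0,0.72,0,0,-0.4,0,0,0,0.72,0,0,-0.8,0,0,0,0.72,0,0,-1,0,0,0,0.72,0,0,-1,0,0,0,0.72]
}}

```text
clock: 37.38
eef_pos: [0.6656, -0.2602, 0.1828]
tcp_rot: [[1.0, 0.001, 0.001], [0.001, -1.0, -0.001], [0.001, 0.001, -1.0]]
contact_force: [0.4, 0.7, 0.7]
grip_width: 0.0747
gripper_force: 0.0
```

Request:
{"api": "send_rows", "payload": {
  "commands": [0,-0.5,-0.5,0,0,0,0.72,-0.5,-1,0,0,0,0,0.72,-0.5,-1,0,0,0,0,0.72,-0.5,-1,0,0,0,0,0.72,0,-1,0,0,0,0,0.72,0,0,0,0,0,0,0.72]
}}

```text
clock: 38.12
eef_pos: [0.5891, -0.0303, 0.2044]
tcp_rot: [[1.0, 0.006, -0.001], [0.006, -1.0, 0.002], [-0.001, -0.002, -1.0]]
contact_force: [0.5, -0.5, -0.6]
grip_width: 0.0751
gripper_force: 0.0
```

```bash
python3 - <<'E'
from h import *
st();snap("top","top2")
e=blob("top2",343,170,20,ringf);print(e,atz("top2",*e[0],.024))
d=np.load("pics/top0.npz")["px"].astype(int)
# scanner pixels: saturation-low dark grey around (197,235)
snap("wrist","w12")
for q in([.466,.18,.164],[.466,.18,.02]):print(proj("w12",np.array(q)),proj("scene0",np.array(q)))
print(proj("top0",np.array([.466,.18,.164])))
g=(abs(d-d.mean(2,keepdims=True)).max(2)<14)&(d.mean(2)>45)
n,l,st_,c=cv2.connectedComponentsWithStats(g[200:270,165:230].astype(np.uint8));print([(s.tolist(),c_.round(1).tolist()) for s,c_ in zip(st_,c) if s[4]>40])
print("\n".join("".join("%4d"%v for v in r) for r in d.mean(2).astype(int)[206:262:2,174:222:2]))
E
```

```text
38.12 p [ 0.5891 -0.0303  0.2044] yaw 0.3 tilt [-0.0008  0.0015] F [ 0.5 -0.5 -0.6] M [-0.02  0.06 -0.04] w 0.0751 j6 79.0
((335.4113464355469, 168.8094024658203), (20.768421173095703, 21.662405014038086), 60.864044189453125) [ 0.66831479 -0.23717883  0.024     ]
[ 14.14063222 378.21786375] [354.4758066  225.56009487]
[108.46624998 288.26789095] [348.8405519  260.21411657]
[193.9409528  229.30567531]
[([0, 0, 65, 70, 3555], [32.1, 33.9]), ([14, 14, 39, 46, 987], [31.6, 36.3])]
 117 118 118 119 119 120 122 121 122 122 121 121 122 121 122 123 126  88  88  90  90  89  90  90
 114 113 112 113 112 114 112 111 110 111 110 110 109 111 110 109 115  79  82  80  82  83  83  81
 113 113 115 112 112 111 113 113 114 114 112 112 113 112 113 114  82  83  84  85  84  85  84  81
 103 105 105 105 108 111 108  99  50 103 109 108 108 109 111 114  79  78  80  78  81  81  77 110
 101 102 103  98  94  51  42  79  88  61 103 105 104 105 108 107  80  81  80  84  82  83 118 116
 111 111 113  49  93 101 110 119 119  89  48 113 112 107 113  81  82  82  79  80  82  78 110 111
  98  99  99 112 127 123 120 120 121
[... 1397 characters left out ...]
2 132 130  62  74 104
 104 102 103 102 103 102  92 121 126 121 127 126 127 103  57  32  42  65  86 130 113  76  73 101
 115 117 116 114 115 117 116 119 126 126 123 121 109  71  89 111 133  94 124  94  84 135 114 114
 114 114 114 115 114 114 114 112 122  96  99 103 133 128  91  86  74 109 127 129 127 126 113 113
 108 109 109 110 109 109 109 108 131  64 126  85  90  83 122 127 129 127 132  73 108 109 110 105
 110 110 110 110 110 111 112 112  86  84  90 135 130 132 124 158 107 113 115 116 114 115 115 115
 110 111 111 111 111 111 110 110 111 128 127 139  62  72 112 111 112 112 113 113 114 114 115 115
 115 113 116 115 115 115 115 117 118 101 117 121  50  86 120 117 118 118 118 120 118 120 118 117
```

Request:
{"api": "send_rows", "payload": {
  "commands": [-0.3,-0.3,-0.6,0,0,0,1,-0.6,-0.82,-0.3,0,0,0,1,-0.6,-0.82,-0.2,0,0,0,1,-0.6,-0.82,-0.2,0,0,0,1,-0.6,-0.82,0,0,0,0,1,-0.5,-0.8,0,0,0,0,1,0,0,0,0,0,0,1,0,0,0,0,0,0,1]
}}

```text
clock: 39.22
eef_pos: [0.4307, 0.183, 0.2695]
tcp_rot: [[1.0, 0.0, 0.0], [0.0, -1.0, -0.001], [0.0, 0.001, -1.0]]
contact_force: [0.8, 0.5, 0.5]
grip_width: 0.0869
gripper_force: 0.0
```

```bash
python3 - <<'E'
from h import *
st();snap("wrist","w13");snap("scene","scene2")
def dark(fn,u,v,r,thr,k=5):
    p=np.load(f"pics/{fn}.npz")["px"];g=p.max(2);m=(g<thr).astype(np.uint8);z=np.zeros_like(m);cv2.circle(z,(u,v),r,1,-1);m&=z
    m=cv2.morphologyEx(m,cv2.MORPH_CLOSE,np.ones((k,k),np.uint8));n,l,s,c=cv2.connectedComponentsWithStats(m)
    for i in np.argsort(-s[1:,4])[:3]+1:
        pts=np.argwhere(l==i)[:,::-1].astype(np.float32)
        print(fn,thr,s[i,4],c[i].round(1),cv2.boxPoints(cv2.minAreaRect(pts)).round(1).tolist())
for t in(70,90):dark("top0",104,214,25,t);dark("scene0",432,297,24,t)
# ring in tray in scene
q=proj("scene2",np.array([.668,-.239,.026]));print(q);e=blob("scene2",*q,25,ringf);print(e)
e2=((335.4,168.8));print(tri(("top2",*e2),("scene2",*e[0])))
qq=proj("scene0",np.array([.512,-.356,.026]));e0=blob("scene0",*qq,20,ringf);print(qq,e0,tri(("top0",372.8,218.9),("scene0",*e0[0])))
g=np.load("pics/w13.npz")["px"].max(2)
print(proj("w13",np.array([.466,.18,.164])))
for v in range(40,260,10): print(v,"".join("%4d"%x for x in g[v,200:400:6]))
E
```

```text
39.23 p [0.4307 0.183  0.2695] yaw 0.0 tilt [ 0.0002 -0.0007] F [0.8 0.5 0.5] M [ 0.06 -0.01 -0.01] w 0.0869 j6 103.4
top0 70 355 [104.4 214. ] [[94.30000305175781, 200.1999969482422], [106.19999694824219, 196.89999389648438], [114.5999984741211, 226.8000030517578], [102.5999984741211, 230.1999969482422]]
scene0 70 256 [432.  297.1] [[422.79998779296875, 311.6000061035156], [432.20001220703125, 279.3999938964844], [441.29998779296875, 282.1000061035156], [431.79998779296875, 314.29998779296875]]
scene0 70 6 [429.7 275.8] [[429.0, 274.0], [430.0, 274.0], [430.0, 277.0], [429.0, 277.0]]
top0 90 396 [104.3 214. ] [[93.69999694824219, 200.10000610351562], [106.19999694824219, 196.60000610351562], [114.80000305175781, 227.5], [102.30000305175781, 231.0]]
top0 90 15 [ 86.  229.6] [[83.80000305175781, 228.10000610351562], [86.80000305175781, 227.3000030517578], [88.0, 232.0], [84.9000015258789, 232.8000030517578]]
top0 90 3 [109. 238.] [[110.0, 238.0], [110.0, 238.0], [108.0, 238.0], [108.0, 238.0]]
scene0 90 338 [431.9 297.3] [[421.5, 313.8999938964844], [431.3999938964844, 278.10000610351
[... 3195 characters left out ...]
 161 191 192 192 192 193 193 193 194 157 168 169 167 167 166 160 133 198 199 199 199 200 199 200 200 161 161 161 162 162 162 162 162 163
220  197 197 197 197 197 197 196 195 195 193 163 170 169 170 163 165 148 151 188 186 186 187 188 188 151 150 150 151 151 153 153 152 157 156
230  186 185 187 187 187 188 188 188 189 190 158 168 171 168 166 162 161 189 189 189 189 189 189 153 151 150 151 150 150 150 149 149 149 148
240  189 199 200 200 200 201 199 199 199 195 194 153 169 192 191 190 190 191 190 190 189 189 149 148 147 146 145 144 138 142 142 141 140 139
250  109 206 206 207 208 208 209 210 210 210  90 208 210 210 208 208 207 206 206 205 203 171 162 161 160 160  65  60  53  54 156 157 157 157
```

```bash
python3 - <<'E'
from h import *
np.set_printoptions(precision=4,suppress=True)
def head(fn,u,v,r,lo,z):
    p=np.load(f"pics/{fn}.npz")["px"].astype(int)
    m=((p.max(2)-p.min(2)<22)&(p.max(2)>lo)).astype(np.uint8);k=np.zeros_like(m);cv2.circle(k,(u,v),r,1,-1);m&=k
    m=cv2.morphologyEx(m,cv2.MORPH_OPEN,np.ones((3,3),np.uint8));n,l,s,c=cv2.connectedComponentsWithStats(m)
    i=np.argmax(s[1:,4])+1;pts=np.argwhere(l==i)[:,::-1]
    W=np.array([atz(fn,*q,z)[:2] for q in pts])*1000
    r=cv2.minAreaRect(W.astype(np.float32));print(fn,lo,s[i],c[i].round(1),"rect",r);return
for lo in(120,145,158):head("w13",255,180,75,lo,.164)
head("top0",192,233,28,115,.164)
# edges rowwise in world at z=.164: left & right bright limits
p=np.load("pics/w13.npz")["px"].astype(int)
for v in range(125,245,10):
    r=p[v,205:320];g=(r.max(1)-r.min(1)<22);on=np.where(g&(r.max(1)>140))[0]+205
    b=np.where(g&(r.max(1)>160))[0]+205
    print(v,on.min(),b.max(),atz("w13",on.min(),v,.164)[:2],atz("w13",b.max(),v,.164)[:2])
E
```

```text
w13 120 [ 231  118   81  121 5668] [269.9 174.7] rect ((460.375732421875, 184.7081298828125), (104.72027587890625, 52.750244140625), 16.145992279052734)
w13 145 [ 231  122   67  116 4290] [264.2 178.3] rect ((456.7059631347656, 193.13148498535156), (100.98118591308594, 34.5269660949707), 16.145994186401367)
w13 158 [ 233  125   63  112 3724] [263.9 180. ] rect ((455.44049072265625, 193.36477661132812), (98.5303955078125, 31.072097778320312), 15.87575912475586)
top0 115 [180 216  19  36 395] [189.  233.7] rect ((453.222412109375, 193.63491821289062), (100.83789825439453, 32.03019332885742), 16.791837692260742)Traceback (most recent call last):
  File "<stdin>", line 17, in <module>
    return umr_maximum(a, axis, None, out, keepdims, initial, where)
ValueError: zero-size array to reduction operation maximum which has no identity
```

```bash
python3 - <<'E'
from h import *
np.set_printoptions(precision=4,suppress=True)
T,S="top0","scene0"
c=tri((T,104.4,214),(S,432,297.1));a=tri((T,108.6,228.5),(S,436.7,280.8));b=tri((T,100.2,198.5),(S,427.3,313.))
print("code",c,"\n",a,"\n",b)
d=b[0]-a[0];print("len",np.linalg.norm(d[:2]),"dir deg",np.degrees(np.arctan2(d[1],d[0])))
# fixed z=.15 from top view only
A=atz(T,108.6,228.5,.15);B=atz(T,100.2,198.5,.15);print(A,B,np.linalg.norm(A-B),np.degrees(np.arctan2(*(B-A)[1::-1])),atz(T,104.4,214,.15))
# dark foot of the reader: near-black pixels round (204,238)
p=np.load("pics/top0.npz")["px"];m=(p.max(2)<60);
ys,xs=np.where(m[215:262,190:222]);print("dark",len(xs),xs.mean()+190,ys.mean()+215,atz(T,xs.mean()+190,ys.mean()+215,.03))
# model check: project grip-hypotheses' dock corners into top0
for g in((.4443,.1900),(.4673,.1967)):
    R=np.array([[.9605,-.278],[.278,.9605]])
    print([proj(T,np.r_[np.array(g)+R@np.array(k),.016]).round(1).tolist() for k in((.055,.042),(.055,-.042),(-.055,-.042),(-.055,.042))])
E
```

```text
code (array([0.5085, 0.4369, 0.1515]), [np.float64(1.2), np.float64(1.2)]) 
 (array([0.4666, 0.4218, 0.1573]), [np.float64(0.4), np.float64(0.4)]) 
 (array([0.5525, 0.451 , 0.1519]), [np.float64(0.8), np.float64(0.8)])
len 0.09071579795345237 dir deg 18.753245941899383
[0.4667 0.4249 0.15  ] [0.5523 0.4525 0.15  ] 0.08989212803340503 17.857156712497382 [0.5079 0.4386 0.15  ]
dark 251 203.00796812749005 236.34661354581672 [0.4507 0.1756 0.03  ]
[[181.7, 225.2], [207.5, 218.0], [216.5, 251.8], [190.5, 259.1]]
[[179.7, 217.9], [205.6, 210.8], [214.6, 244.4], [188.6, 251.7]]
```

Request:
{"api": "send_rows", "payload": {
  "commands": [0.272,-0.14,0,0,0,0,1,0,0,0.2,0,0,-0.805,1,0,0,0.3,0,0,-0.805,1,0,0,0.3,0,0,-0.805,1,0,0,0.3,0,0,-0.805,1,0,0,0,0,0,0,1,0,0,0,0,0,0,1]
}}

```text
clock: 40.2
eef_pos: [0.4445, 0.1902, 0.215]
tcp_rot: [[0.961, 0.275, 0.0], [0.275, -0.961, 0.0], [0.0, 0.0, -1.0]]
contact_force: [-0.5, 0.1, 0.6]
grip_width: 0.0875
gripper_force: 0.0
```

```bash
python3 -c "from h import *;st()"
```

```text
40.2 p [0.4445 0.1902 0.215 ] yaw 16.0 tilt [0.0004 0.    ] F [-0.5  0.1  0.6] M [ 0.   -0.01 -0.03] w 0.0875 j6 87.8
```

Down 89 mm to z 0.126, then close.

Request:
{"api": "send_rows", "payload": {
  "commands": [0,0,0.5,0,0,0,1,0,0,0.6,0,0,0,1,0,0,0.4,0,0,0,1,0,0,0.28,0,0,0,1,0,0,0,0,0,0,1,0,0,0,0,0,0,-1,0,0,0,0,0,0,-1,0,0,0,0,0,0,-1],
  "newtons": 30
}}

```text
clock: 41.2
eef_pos: [0.4443, 0.1909, 0.1262]
tcp_rot: [[0.961, 0.278, 0.001], [0.278, -0.961, 0.0], [0.001, 0.0, -1.0]]
contact_force: [-0.1, 0.4, -0.8]
grip_width: 0.0645
gripper_force: 0.0
```

Request:
{"api": "send_rows", "payload": {
  "commands": [0,0,0,0,0,0,-1,0,0,0,0,0,0,-1,0,0,0,0,0,0,-1]
}}

```text
clock: 41.58
eef_pos: [0.4438, 0.1907, 0.1255]
tcp_rot: [[0.961, 0.278, 0.0], [0.278, -0.961, -0.0], [0.0, 0.0, -1.0]]
contact_force: [0.4, -0.4, -1.0]
grip_width: 0.0416
gripper_force: 29.8
```

```bash
python3 -c "from h import *;st()"
```

```text
41.58 p [0.4438 0.1907 0.1255] yaw 16.1 tilt [ 0.0001 -0.0001] F [ 0.4 -0.4 -1. ] M [-0.05 -0.   -0.03] w 0.0416 j6 87.8
```

Request:
{"api": "send_rows", "payload": {
  "commands": [0,0,-0.3,0,0,0,-1,0,0,-0.6,0,0,0,-1,0,0,-0.7,0,0,0,-1,0,0,0,0,0,-0.92,-1,0,0,0,0,0,-0.92,-1,0,0,0,0,0,-0.92,-1,0,0,0,0,0,-0.92,-1,0,0,0,0,0,-0.92,-1]
}}

```text
clock: 42.58
eef_pos: [0.4437, 0.1908, 0.2062]
tcp_rot: [[0.774, 0.633, 0.0], [0.633, -0.774, 0.0], [0.0, -0.0, -1.0]]
contact_force: [-0.3, 0.2, -2.2]
grip_width: 0.0415
gripper_force: 29.8
```

Request:
{"api": "send_rows", "payload": {
  "commands": [0,0,0,0,0,-0.92,-1,0,0,0,0,0,-0.92,-1,0,0,0,0,0,-0.92,-1,0,0,0,0,0,-0.92,-1,0,0,0,0,0,-0.92,-1,0,0,0,0,0,-0.92,-1,0,0,0,0,0,-0.92,-1,0,0,0,0,0,-0.92,-1]
}}

```text
clock: 43.58
eef_pos: [0.4437, 0.1908, 0.2062]
tcp_rot: [[0.24, 0.971, 0.0], [0.971, -0.24, 0.0], [0.0, 0.0, -1.0]]
contact_force: [0.2, 0.0, -2.7]
grip_width: 0.042
gripper_force: 29.8
```

Request:
{"api": "send_rows", "payload": {
  "commands": [0,0,0,0,0,-0.92,-1,0,0,0,0,0,-0.92,-1,0,0,0,0,0,-0.92,-1,0,0,0,0,0,-0.92,-1,0,0,0,0,0,-0.92,-1,0,0,0,0,0,-0.92,-1,0,0,0,0,0,-0.92,-1,0,0,0,0,0,0,-1]
}}

```text
clock: 44.58
eef_pos: [0.4438, 0.1908, 0.2061]
tcp_rot: [[-0.311, 0.951, 0.0], [0.951, 0.311, 0.0], [0.0, 0.0, -1.0]]
contact_force: [-0.2, -0.0, -1.6]
grip_width: 0.0415
gripper_force: 29.8
```

```bash
python3 -c "from h import *;st()"
```

```text
44.58 p [0.4438 0.1908 0.2061] yaw 108.1 tilt [0.0003 0.0002] F [-0.2 -0.  -1.6] M [-0.01 -0.08 -0.02] w 0.0415 j6 -4.2
```

Request:
{"api": "send_rows", "payload": {
  "commands": [0.063,0.919,0,0,0,0,-1,0.063,0.919,0,0,0,0,-1,0.063,0.919,0,0,0,0,-1,0,0,0.43,0,0,0,-1,0,0,0.5,0,0,0,-1,0,0,0.5,0,0,0,-1,0,0,0,0,0,0,-1,0,0,0,0,0,0,-1]
}}

```text
clock: 45.58
eef_pos: [0.5724, 0.2429, 0.1352]
tcp_rot: [[-0.311, 0.951, 0.001], [0.951, 0.311, 0.0], [0.0, 0.001, -1.0]]
contact_force: [-0.3, -0.6, -2.1]
grip_width: 0.042
gripper_force: 30.0
```

```bash
python3 - <<'E'
from h import *
st();s=manip.read_state();x=s["tcp_rot"][:,0];n=s["eef_pos"]+x*.07+[0,0,.0165];c=np.array([.508,.4375,.151])
print("nose",n,"dist",np.dot(c-n,x),"perp",(c-n)-np.dot(c-n,x)*x)
E
```

```text
45.58 p [0.5724 0.2429 0.1352] yaw 108.1 tilt [0.0012 0.0004] F [-0.3 -0.6 -2.1] M [ 0.   -0.16 -0.01] w 0.042 j6 -2.4
nose [0.55070737 0.30939606 0.15169498] dist 0.13503284482925845 perp [-0.00077812 -0.00025418 -0.00069539]
```

Request:
{"api": "send_rows", "payload": {
  "commands": [0,0,0,0,0,0,-1,0,0,0,0,0,0,-1,0,0,0,0,0,0,-1,0,0,0,0,0,0,-1,0,0,0,0,0,0,-1,0,0,0,0,0,0,-1,0,0,0,0,0,0,-1,0,0,0,0,0,0,-1]
}}

```text
clock: 46.58
eef_pos: [0.5719, 0.2427, 0.134]
tcp_rot: [[-0.311, 0.95, 0.0], [0.95, 0.311, -0.0], [-0.0, -0.0, -1.0]]
contact_force: [0.2, -0.0, -2.0]
grip_width: 0.042
gripper_force: 30.0
```

```bash
python3 - <<'E'
from h import *
st();s=manip.read_state();x=s["tcp_rot"][:,0];n=s["eef_pos"]+x*.07+[0,0,.0165];c=np.array([.508,.4375,.151])
print("nose",n,"dist",np.dot(c-n,x),"perp",(c-n)-np.dot(c-n,x)*x)
E
```

```text
46.58 p [0.5719 0.2427 0.134 ] yaw 108.1 tilt [ 0. -0.] F [ 0.2 -0.  -2. ] M [-0.   -0.12  0.03] w 0.042 j6 -2.4
nose [0.55006383 0.30917959 0.15049351] dist 0.1350388521095156 perp [-3.26787284e-05 -1.07015305e-05  5.06853076e-04]
```

Request:
{"api": "send_rows", "payload": {
  "commands": [0,0,0,0,0,0,-1,0,0,0,0,0,0,-1,0,0,0,0,0,0,-1,0,0,0,0,0,0,-1,0,0,0,0,0,0,-1,0,0,0,0,0,0,-1,0,0,0,0,0,0,-1,0,0,0,0,0,0,-1]
}}

```text
clock: 47.58
eef_pos: [0.5719, 0.2426, 0.134]
tcp_rot: [[-0.311, 0.95, 0.0], [0.95, 0.311, -0.0], [-0.0, 0.0, -1.0]]
contact_force: [0.8, 0.6, -2.0]
grip_width: 0.0418
gripper_force: 30.0
```

Request:
{"api": "send_rows", "payload": {
  "commands": [0,0,-0.43,0,0,0,-1,0,0,-0.5,0,0,0,-1,0,0,-0.5,0,0,0,-1,-0.063,-0.919,0,0,0,0,-1,-0.063,-0.919,0,0,0,0,-1,-0.063,-0.919,0,0,0,0,-1,0,0,0,0,0,0.92,-1,0,0,0,0,0,0.92,-1]
}}

```text
clock: 48.58
eef_pos: [0.4434, 0.1906, 0.2059]
tcp_rot: [[-0.153, 0.988, 0.001], [0.988, 0.153, 0.0], [0.0, 0.001, -1.0]]
contact_force: [-0.6, 0.8, -3.1]
grip_width: 0.0416
gripper_force: 30.0
```

Request:
{"api": "send_rows", "payload": {
  "commands": [0,0,0,0,0,0.92,-1,0,0,0,0,0,0.92,-1,0,0,0,0,0,0.92,-1,0,0,0,0,0,0.92,-1,0,0,0,0,0,0.92,-1,0,0,0,0,0,0.92,-1,0,0,0,0,0,0.92,-1,0,0,0,0,0,0.92,-1]
}}

```text
clock: 49.58
eef_pos: [0.4438, 0.1908, 0.2057]
tcp_rot: [[0.47, 0.883, 0.0], [0.883, -0.47, 0.0], [0.0, 0.0, -1.0]]
contact_force: [1.1, -0.7, -2.6]
grip_width: 0.0419
gripper_force: 30.0
```

Request:
{"api": "send_rows", "payload": {
  "commands": [0,0,0,0,0,0.92,-1,0,0,0,0,0,0.92,-1,0,0,0,0,0,0.92,-1,0,0,0,0,0,0.92,-1,0,0,0,0,0,0.92,-1,0,0,0,0,0,0.92,-1,0,0,0,0,0,0.92,-1,0,0,0,0,0,0.92,-1]
}}

```text
clock: 50.58
eef_pos: [0.4438, 0.1908, 0.2056]
tcp_rot: [[0.905, 0.425, 0.0], [0.425, -0.905, 0.0], [0.0, 0.0, -1.0]]
contact_force: [-0.2, -0.2, -2.1]
grip_width: 0.0417
gripper_force: 30.0
```

Request:
{"api": "send_rows", "payload": {
  "commands": [0,0,0,0,0,0.92,-1,0,0,0,0,0,0.92,-1,0,0,0,0,0,0,-1,0,0,0,0,0,0,-1,0,0,0,0,0,0,-1]
}}

```text
clock: 51.2
eef_pos: [0.4438, 0.1908, 0.2055]
tcp_rot: [[0.96, 0.279, 0.0], [0.279, -0.96, 0.0], [0.0, 0.0, -1.0]]
contact_force: [0.4, 0.3, -2.1]
grip_width: 0.0417
gripper_force: 30.0
```

```bash
python3 -c "from h import *;st()"
```

```text
51.2 p [0.4438 0.1908 0.2055] yaw 16.2 tilt [0.0001 0.    ] F [ 0.4  0.3 -2.1] M [-0.02  0.03 -0.  ] w 0.0417 j6 87.7
```

Request:
{"api": "send_rows", "payload": {
  "commands": [0,0,0.6,0,0,0,-1,0,0,0.5,0,0,0,-1,0,0,0.3,0,0,0,-1,0,0,0.15,0,0,0,-1,0,0,0.04,0,0,0,-1,0,0,0,0,0,0,-1,0,0,0,0,0,0,-1]
}}

```text
clock: 52.08
eef_pos: [0.4444, 0.1909, 0.1268]
tcp_rot: [[0.961, 0.278, 0.001], [0.278, -0.961, 0.0], [0.001, 0.0, -1.0]]
contact_force: [-1.0, 0.2, -1.8]
grip_width: 0.0418
gripper_force: 30.0
```

Request:
{"api": "send_rows", "payload": {
  "commands": [0,0,0.015,0,0,0,-1,0,0,0,0,0,0,-1,0,0,0,0,0,0,-1]
}}

```text
clock: 52.45
eef_pos: [0.444, 0.1908, 0.1255]
tcp_rot: [[0.961, 0.278, 0.001], [0.278, -0.961, 0.0], [0.001, 0.0, -1.0]]
contact_force: [-0.5, 0.4, -0.8]
grip_width: 0.0417
gripper_force: 30.0
```

Back at the pick height and touching (weight off the hand). Releasing and rising clear.

Request:
{"api": "send_rows", "payload": {
  "commands": [0,0,0,0,0,0,1,0,0,0,0,0,0,1,0,0,0,0,0,0,1,0,0,0,0,0,0,1,0,0,0,0,0,0,1,0,0,-0.5,0,0,0,1,0,0,-1,0,0,0,1,0,0,-1,0,0,0,1]
}}

```text
clock: 53.45
eef_pos: [0.4434, 0.1906, 0.2513]
tcp_rot: [[0.961, 0.278, -0.001], [0.278, -0.961, -0.0], [-0.001, -0.0, -1.0]]
contact_force: [0.3, 0.6, 0.1]
grip_width: 0.0869
gripper_force: 0.0
```

Request:
{"api": "send_rows", "payload": {
  "commands": [0,0,-0.5,0,0,0,1,-0.8,0,0,0,0,0,1,0,0,0,0,0,0,1,0,0,0,0,0,0,1]
}}

```text
clock: 53.95
eef_pos: [0.4057, 0.1797, 0.2753]
tcp_rot: [[0.961, 0.278, 0.001], [0.278, -0.961, 0.0], [0.001, 0.0, -1.0]]
contact_force: [0.6, 0.4, -0.2]
grip_width: 0.0871
gripper_force: 0.0
```

```bash
python3 - <<'E'
from h import *
st();snap("scene","scene3");snap("top","top3")
a=np.load("pics/scene0.npz")["px"].astype(int);b=np.load("pics/scene3.npz")["px"].astype(int);z=np.load("pics/scene2.npz")["px"].astype(int)
def d(a,b,r):y0,y1,x0,x1=r;return round(float(np.abs(a-b)[y0:y1,x0:x1].mean()),1)
print("reader region",d(a,b,(210,280,335,378)),"heads B",d(a,b,(225,275,230,275)),"A vs scene2",d(z,b,(190,240,280,320)),"tape",d(a,b,(280,315,215,250)),"square",d(a,b,(290,380,260,335)),"driver",d(a,b,(238,285,155,210)),"ticket",d(a,b,(265,360,385,470)))
e=blob("top3",338,169,20,ringf);print("spare",e[0],e[1],atz("top3",*e[0],.024))
p=np.load("pics/top3.npz")["px"].astype(int);m=((p.max(2)-p.min(2)<22)&(p.max(2)>115))[205:260,165:215];y,x=np.where(m);print(len(x),x.mean()+165,y.mean()+205)
p=np.load("pics/top0.npz")["px"].astype(int);m=((p.max(2)-p.min(2)<22)&(p.max(2)>115))[205:260,165:215];y,x=np.where(m);print(len(x),x.mean()+165,y.mean()+205)
e=blob("top3",261,231,18,ringf);print("ring on A",e,atz("top3",*e[0],.1165))
E
```

```text
53.95 p [0.4057 0.1797 0.2753] yaw 16.1 tilt [0.0008 0.0002] F [ 0.6  0.4 -0.2] M [-0.    0.02 -0.02] w 0.0871 j6 87.6
reader region 8.6 heads B 4.9 A vs scene2 2.9 tape 18.5 square 4.4 driver 12.7 ticket 2.9
spare (335.405517578125, 168.8421173095703) (20.82486915588379, 21.72500991821289) [ 0.66820974 -0.23716014  0.024     ]
336 188.47619047619048 233.36011904761904
528 192.7064393939394 237.8125
ring on A ((260.88531494140625, 230.44491577148438), (22.100400924682617, 24.603872299194336), 32.02899169921875) [ 0.46671755 -0.00680656  0.1165    ]
```

```bash
python3 - <<'E'
from h import *
for f in("top0","top3"):
    p=np.load(f"pics/{f}.npz")["px"].astype(int)
    for n,m,(y0,y1,x0,x1) in(("tape",(p[...,0]>2.5*p[...,2])&(p[...,1]>.65*p[...,0]),(115,160,230,270)),("driver",(p[...,0]>2.2*p[...,1]),(120,150,300,350))):
        y,x=np.where(m[y0:y1,x0:x1]);print(f,n,len(x),(x.mean()+x0).round(1),(y.mean()+y0).round(1))
snap("wrist","w14")
p=np.load("pics/w14.npz")["px"].astype(int);q=proj("w14",np.array([.4558,.1933,.164])).astype(int)
m=((p.max(2)-p.min(2)<22)&(p.max(2)>145)).astype(np.uint8);k=np.zeros_like(m);cv2.circle(k,tuple(int(i) for i in q),75,1,-1);m&=k
m=cv2.morphologyEx(m,cv2.MORPH_OPEN,np.ones((3,3),np.uint8));n,l,s,c=cv2.connectedComponentsWithStats(m);i=np.argmax(s[1:,4])+1
print(q,s[i],cv2.minAreaRect(np.array([atz("w14",*t,.164)[:2]*1000 for t in np.argwhere(l==i)[:,::-1]]).astype(np.float32)))
E
```

```text
top0 tape 181 249.8 135.3
top0 driver 239 326.3 136.4
top3 tape 180 249.8 135.3
top3 driver 239 326.3 136.4
[277 152] [ 248   91   48  117 4549] ((454.86322021484375, 198.70989990234375), (100.11651611328125, 40.13274002075195), 16.32160758972168)
```

```bash
python3 -c "
from cell import manip
print(manip.hand_in())"
```

```text
the job is handed in; nothing more can be done
None
```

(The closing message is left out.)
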